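# Weight down a mended tile in the conservation lab

### The job

Put the freshly glued terracotta tile under pressure on the press stand while its glue sets. One after another, stack the tile on the stand, the plywood pressing board on the tile, the stemmed steel weight on the board, and then slip the large and last the small steel ring over the stem, each piece centred, flat, set down gently rather than dropped, and tile and board squared up lengthwise with the stand. Leave the glass beaker, the amber bottle and the white pot standing where they are.

Things in the scene. Friction and masses are not known exactly. Their poses are not given: they have to be found in the camera images.
- stand: press stand: a low flat slab fixed to the bench, 100 (x) x 140 (y) x 12 mm high, aluminium with a black rubber top without rim. Origin: centre of its underside; z up, y along its length. Its top is 12 mm above the bench.
- tile: mended terracotta tile with pale filled cracks on its upper face, lying flat, loose: 56 (x) x 84 (y) x 14 mm thick, 0.10 to 0.16 kg. Origin: centre of its underside; z up, y along its length.
- board: pressing board: plain plywood slab lying flat, loose: 64 (x) x 96 (y) x 10 mm thick, about 0.05 kg. Origin: centre of its underside; z up, y along its length.
- disc: stemmed steel weight, loose, upright: a disc 62 mm in diameter and 24 mm high, with a round stem 16 mm in diameter standing in the middle of it from 24 to 74 mm above the underside; 0.48 to 0.72 kg. Origin: centre of its underside; z up along the stem. It can be lifted by the stem.
- big_ring: large steel ring weight, lying flat, loose: 60 mm outside diameter, hole 28 mm, 18 mm high, 0.24 to 0.36 kg. Origin: on its axis at the underside; z up.
- small_ring: small steel ring weight, lying flat, loose: 44 mm outside diameter, hole 28 mm, 18 mm high, 0.09 to 0.13 kg. Origin: on its axis at the underside; z up.
- beaker: open glass beaker, 60 mm in diameter, 65 mm high, standing loose among the things; not to be moved. Origin: centre of its underside.
- bottle: amber glass bottle with black cap, 44 mm in diameter, 85 mm high, standing loose to the robot's right; not to be moved. Origin: centre of its underside.
- pot: small white ceramic pot, 48 mm in diameter, 40 mm high, standing loose to the robot's left; not to be moved. Origin: centre of its underside.
Things that resemble listed ones, but are neither listed nor needed, are in the scene too. What is shaped like the big_ring but green is not meant.

How it is judged (in metres and radians):
On the way, in this order (a step that is already met when the one before it is completed fails the run):
1. the mended tile lies on the press stand, centred and square, let go (horizontal distance between tile and stand below 0.012 m and z of tile in the frame of stand between 0.008 and 0.016 m and angle between tile's own z axis and vertical below 0.12 rad and contact force between tile and the fingers below 0.1 N and angle between the y axis of tile and the y axis of stand, either way round below 0.2 rad), for 0.2 s.
2. the plywood board lies on the tile, centred and square, let go (horizontal distance between board and tile below 0.012 m and z of board in the frame of tile between 0.01 and 0.018 m and angle between board's own z axis and vertical below 0.12 rad and contact force between board and the fingers below 0.1 N and angle between the y axis of board and the y axis of tile, either way round below 0.2 rad), for 0.2 s.
3. the stemmed weight stands on the board, centred, let go (horizontal distance between disc and board below 0.012 m and z of disc in the frame of board between 0.006 and 0.014 m and angle between disc's own z axis and vertical below 0.12 rad and contact force between disc and the fingers below 0.1 N), for 0.2 s.
4. the large ring lies on the stemmed weight's disc, round its stem, let go (horizontal distance between big_ring and disc below 0.012 m and z of big_ring in the frame of disc between 0.02 and 0.028 m and angle between big_ring's own z axis and vertical below 0.12 rad and contact force between big_ring and the fingers below 0.1 N), for 0.2 s.
5. the small ring lies on the large ring, round the stem, let go (horizontal distance between small_ring and disc below 0.012 m and z of small_ring in the frame of disc between 0.038 and 0.046 m and angle between small_ring's own z axis and vertical below 0.12 rad and contact force between small_ring and the fingers below 0.1 N), for 0.2 s.
At the end, for the whole second after the job is handed in: Tile on stand, board on tile, stemmed weight on board, large then small ring round the stem: each within 12 mm of the centre of the one below (rings: of the stem), within 4 mm of seated height, level to 0.12 rad; tile square to stand and board to tile within 0.2 rad; all let go, at rest (all of step 1 and all of step 2 and all of step 3 and all of step 4 and all of step 5 and linear speed of each of tile, board, disc, big_ring, small_ring below 0.02 m/s and angular speed of each of tile, board, disc, big_ring, small_ring below 0.2 rad/s); the robot touches nothing.
It fails at once if the glass beaker is shifted by more than 25 mm or tipped over (distance of beaker from where it was at the start of the episode above 0.025 m or angle between beaker's own z axis and vertical above 0.4 rad).
It fails at once if the amber bottle is shifted by more than 25 mm or tipped over (distance of bottle from where it was at the start of the episode above 0.025 m or angle between bottle's own z axis and vertical above 0.4 rad).
It fails at once if the white pot is shifted by more than 25 mm or tipped over (distance of pot from where it was at the start of the episode above 0.025 m or angle between pot's own z axis and vertical above 0.4 rad).
It fails at once if a piece of the stack is dropped (moves faster than 0.5 m/s, a fall of about 13 mm, with no finger on it) ((linear speed of tile above 0.5 m/s and contact force between tile and the fingers below 0.01 N) or (linear speed of board above 0.5 m/s and contact force between board and the fingers below 0.01 N) or (linear speed of disc above 0.5 m/s and contact force between disc and the fingers below 0.01 N) or (linear speed of big_ring above 0.5 m/s and contact force between big_ring and the fingers below 0.01 N) or (linear speed of small_ring above 0.5 m/s and contact force between small_ring and the fingers below 0.01 N)).
It also fails if it takes over 128 s, if anything falls off the work surface, if the arm or the gripper's body presses on something with over 40 N, if the wrist force passes 120 N, or if a joint passes its speed limit or range.

### The arm

A 7-joint arm with a two-finger parallel gripper is mounted at the origin on the work surface. World frame = base frame: x ahead of the robot, y to its left, z up, the work surface at z = 0. Lengths are in mm, angles in rad, forces in N, time in s.
With the tool pointing down it reaches from about 350 to 900 mm from the base axis. Payload 8.1 kg.
Tool frame: the origin (TCP) lies at the very end of the fingers, on their centre line; the grasp point (between the pads) lies grasp_offset behind it (grasp_offset is the distance from the TCP to the grasp point, in mm); z points along the fingers, y is the direction in which the jaws open and shut (so a half turn about z gives the same grasp; the last joint's range is limited). The gripper opens to 85 mm and grips with 20 to 120 N. Pads are 22 mm wide; open, the fingers measure 114 mm over their backs; the gripper's body (76 mm by 85 mm) begins 54 mm behind the grasp point. The pads swing forward as they close: fully open they stand 13 mm farther back than shut.
Start: joints at [1.072, 0.434, 0.025, 1.573, -0.012, 1.134, -0.075], TCP at [240.945, -576.703, 231.323] pointing down, gripper open.
Joint ranges: [-2.62, 2.62], [-0.44, 2.09], [-1.27, 1.32], [0.08, 2.57], [-1.32, 4.46], [0.12, 2], [-2.74, 2.74]. Speed limits (rad/s): [2.22, 2.22, 3.01, 3.01, 3.14, 3.14, 3.14].

### API

Orientations are given as a unit quaternion [w, x, y, z].
In Python, from plant import * gives the robot as it stands. The module is installed in compiled form; this text tells all that it offers.
- The arm moves only by the tool drive_tool, never from a script. Its arguments are lists of equal length, an entry for each row: "delta_pos": the shift along the tool's x, y, z in m, a list of three; "spin": the turn about the tool's z in units of 10 degrees (1.0 is 10 degrees). A call has 1 to 12 rows; each row shifts and turns the pose as measured when the row begins, along the tool's axes as they then stand; what a row does not reach is not made up. A row lasts 1/8 s, in which the tool goes at most 62.5 mm and 10.7 degrees, less where a joint would pass 70% of its speed; a pose out of reach is approached as far as the arm can. A call with a gripper value outside its range is refused whole. "gripper" is the finger opening in m, from 0 to 0.0854, set as the call begins (left out, the last holds). The fingers move at their own pace and stop on an object; the grip force is fixed at half the most. Time passes only in rows, so rows that do not move let the fingers close. It gives the time, the measured TCP pose, the force and the opening at its end, in the units of the state.
- get_state(): the state, without advancing time (a new reading comes with each control period).
- grab_frame(name): name is "side" or "top" or "wrist"; returns a dict with "image" (384x512x3 uint8, red, green, blue), "depth" (384x512 float32, mm along the optical axis (not along the pixel's ray), 0 where there is no reading), "camera_matrix" (3x3 intrinsics, pixels), "position" and "rotation" of the camera in the world. Camera axes: x right, y up, looking along -z (the intrinsics and any distortion apply to the point x, -y, -z); pixel columns grow to the right and rows downward; lengths in mm; the calibration is good to about 2 mm. A picture is of the moment at which its call begins.
- finish_job(): hands the job in, once; it reports no verdict.
Trained networks look in a picture, given as the dict that the camera call returned (one of the last four; its "shot" number tells which), for a name from the list of things; names that differ only in an ending like _2 or _b are one class to them, and where a whole thing is asked for, a point or a joint stands for the part that bears it (a point fixed in the world has none). Each returns a list of dicts, best first, with "confidence" (0 to 1); they miss things now and then, are a little off and sometimes report something else, mostly with a low value. They report only what shows in the picture. A call takes as long as a camera call. They do not tell look-alikes from the thing itself.
- boxes_of(picture, label): "xyz" ([x, y, z] in mm, in the coordinates of the camera as it stood for that picture, good to about 4 mm: the middle of the surface that is visible of it).
- silhouettes(picture, label): "pixels" (384x512 bool, what is visible of it).
- landmark_of(picture, label): "xyz" ([x, y, z] in mm, in the coordinates of the camera as it stood for that picture, good to about 4 mm: a listed point, or the origin of a listed thing).
The state is a dict: "clock": time; "joint_positions": joint angles; "joint_vel": joint speeds; "joint_torque": joint torques, N m; "tool_pos": TCP position; "orientation": TCP orientation; "force": force on the tool from outside, world axes, zero at the start; "torque": the same for the moment, N m; "width": opening from 0.0 (shut) to 1.0 (fully open).
Only numpy, scipy, OpenCV 4.12 (cv2) and the standard library are available. Lean on these libraries where they do the work, as an engineer would, in place of code of your own. Each camera call takes 0.05 s, during which the arm holds its last target.

## Working session

There is one attempt and no reset: what is moved stays moved. The work goes in short steps, Python scripts to look and compute and a tool call to move; the robot and the scene stay as the last step left them, time stands still between calls to the robot, and variables do not carry over. Pictures are saved under pics/ and viewed, and the job is handed in when it is done.

Besides the shell and the picture viewer there is one more tool, called after "Call:" as name(argument=value, ...), one argument or row to a line, values as JSON. drive_tool: Moves the arm, as the interface text tells. Its arguments: {"type":"object","properties":{"delta_pos":{"type":"array"},"spin":{"type":"array"},"gripper":{"type":"number"}},"required":["delta_pos","spin"]}

```bash
mkdir -p pics; cat > h.py <<'E'
from plant import *
import numpy as np, cv2
def save(p,n,crop=None,scale=1):
    im=p["image"][:,:,::-1]
    if crop: r0,r1,c0,c1=crop; im=im[r0:r1,c0:c1]
    if scale!=1: im=cv2.resize(im,None,fx=scale,fy=scale,interpolation=cv2.INTER_CUBIC)
    cv2.imwrite("pics/"+n,im)
def c2w(p,x): return np.array(p["rotation"])@np.array(x)+np.array(p["position"])
def world(p):
    K=np.array(p["camera_matrix"]);d=p["depth"]
    v,u=np.mgrid[0:384,0:512]
    X=(u-K[0,2])/K[0,0]*d;Y=(v-K[1,2])/K[1,1]*d
    P=np.stack([X,-Y,-d],-1)
    return P@np.array(p["rotation"]).T+np.array(p["position"])
E
python3 - <<'E'
from h import *
s=get_state(); print({k:np.round(v,3) for k,v in s.items()})
for n in("top","side"):
    p=grab_frame(n); save(p,n+"0.png")
    print(n,p["position"],np.round(p["rotation"],3).tolist(),np.round(p["camera_matrix"],1).tolist(),p.keys())
    for l in("stand","tile","board","disc","big_ring","small_ring","beaker","bottle","pot"):
        for b in landmark_of(p,l)[:4]: print(n,l,np.round(c2w(p,b["xyz"])),round(b["confidence"],2))
E
```

```text
{'clock': np.float64(0.0), 'joint_positions': array([ 1.072,  0.435,  0.025,  1.574, -0.012,  1.134, -0.075]), 'joint_vel': array([ 0.004, -0.001,  0.   , -0.   , -0.002, -0.001, -0.   ]), 'joint_torque': array([-0.0000e+00, -6.7046e+01,  1.0250e+00, -3.1620e+01,  1.5000e-02,
        1.2000e-02,  0.0000e+00]), 'tool_pos': array([ 240.726, -576.235,  230.517]), 'orientation': array([-0.001,  0.98 ,  0.197, -0.   ]), 'force': array([-1.194, -0.383, -0.357]), 'torque': array([0.037, 0.028, 0.   ]), 'width': np.float64(0.999)}
top [ 386.21510817   11.22523637 1081.75293749] [0.706, 0.057, -0.041, -0.705] [[395.4, 0.0, 251.3], [0.0, 395.4, 186.1], [0.0, 0.0, 1.0]] dict_keys(['image', 'depth', 'camera_matrix', 'position', 'rotation', 'shot'])Traceback (most recent call last):
  File "<stdin>", line 7, in <module>
  File "h.py", line 8, in c2w
    def c2w(p,x): return np.array(p["rotation"])@np.array(x)+np.array(p["position"])
                         ~~~~~~~~~~~~~~~~~~~~~~~^~~~~~~~~~~~
ValueError: matmul: Input operand 1 has a mismatch in its core dimension 0, with gufunc signature (n?,k),(k,m?)->(n?,m?) (size 3 is different from 4)
```

```bash
sed -i 's/np.array(p\["rotation"\])/R(p)/g' h.py; sed -i '2a from scipy.spatial.transform import Rotation as Ro\ndef R(p): return Ro.from_quat(p["rotation"],scalar_first=True).as_matrix()' h.py
python3 - <<'E'
from h import *
for n in("top","side"):
    p=grab_frame(n); save(p,n+"0.png"); np.savez(n+"0.npz",**p)
    print(n,np.round(p["position"]),np.round(R(p),2).tolist())
    for l in("stand","tile","board","disc","big_ring","small_ring","beaker","bottle","pot"):
        for b in landmark_of(p,l)[:4]: print(n,l,np.round(c2w(p,b["xyz"])),round(b["confidence"],2))
E
```

```text
top [ 386.   11. 1082.] [[0.0, 0.99, -0.14], [-1.0, 0.0, -0.02], [-0.02, 0.14, 0.99]]
top stand [ 640. -203.    1.] 0.9
top tile [627.  11.  -1.] 0.91
top board [ 470. -111.    1.] 0.78
top disc [656. 270.  -0.] 0.57
top big_ring [462. 371.   1.] 0.92
top big_ring [435. 276.   4.] 0.72
top big_ring [482. 469.  -2.] 0.64
top small_ring [455. 115.  -0.] 0.6
top beaker [ 450. -360.    2.] 0.96
top bottle [ 637. -421.    4.] 0.88
top pot [ 642. -202.   -1.] 0.7
top pot [609. 437.   1.] 0.5
side [504. 783. 658.] [[-1.0, 0.07, -0.06], [-0.09, -0.63, 0.77], [0.02, 0.78, 0.63]]
side stand [ 634. -203.   -0.] 0.63
side tile [628.   8.   5.] 0.65
side board [ 467. -116.    2.] 0.68
side disc [659. 271.  -1.] 0.81
side disc [451. 114.  -2.] 0.67
side big_ring [479. 464.  -2.] 0.97
side big_ring [462. 368.   0.] 0.61
side big_ring [433. 271.   6.] 0.61
side small_ring [451. 117.  -3.] 0.64
side small_ring [462. 368.   3.] 0.6
side beaker [ 453. -363.    1.] 0.82
side beaker [ 636. -204.   -1.] 0.64
side bottle [ 639. -424.   -3.] 0.62
side bottle [459. 368.   4.] 0.58
side bottle [661. 269.  -2.] 0.33
side pot [610. 437.  -2.] 0.65
```

View pics/top0.png

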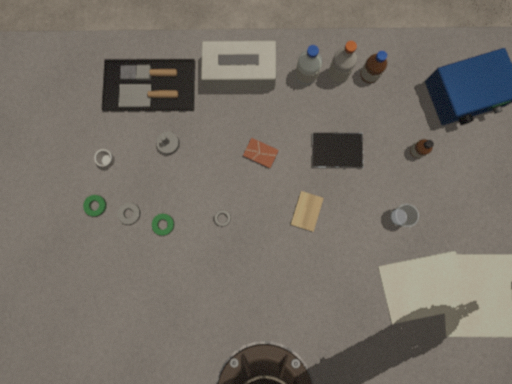

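View pics/side0.png

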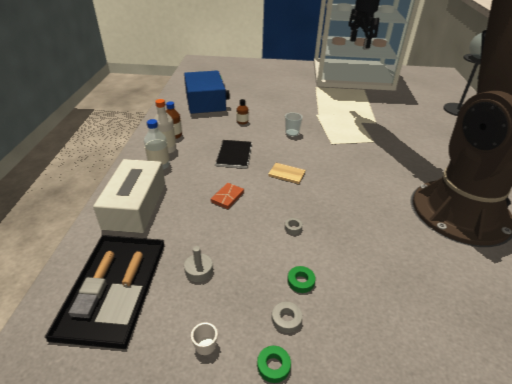

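Top view: tile (261,152), board (308,211), stand (338,150), stemmed weight (167,143), and the small grey ring (222,218). Three ring candidates are big_ring-sized: green at (94,205), grey at (129,213) and green at (163,224). The grey one fits, because green is excluded.

```bash
python3 - <<'E'
from h import *
for n in("top","side"):
    p=grab_frame(n); W=world(p)
    for l,h in(("stand",12),("tile",14),("board",10),("disc",24),("big_ring",18),("small_ring",18)):
        for b in silhouettes(p,l)[:3]:
            m=b["pixels"]; 
            if m.sum()<10: continue
            Q=W[m]; z=Q[:,2]; 
            # project pixel rays to plane z=h
            K=p["camera_matrix"]; v,u=np.nonzero(m)
            d=np.stack([(u-K[0][2])/K[0][0],-(v-K[1][2])/K[1][1],-np.ones(len(u))],-1)@R(p).T
            o=np.array(p["position"]); P=o+d*((h-o[2])/d[:,2])[:,None]
            r=cv2.minAreaRect(P[:,:2].astype(np.float32))
            print(n,l,round(b["confidence"],2),m.sum(),"px",u.mean().round(),v.mean().round(),"z50",np.median(z).round(1),"mean",P[:,:2].mean(0).round(1),"rect",np.round(r[0],1),np.round(r[1]),round(r[2],1))
    if n=="top": save(p,"rings.png",(130,250,80,250),4)
E
```

```text
top stand 0.76 1853 px 337.0 151.0 z50 12.3 mean [ 634.4 -200.3] rect [ 634.8 -199.5] [143.  99.] 89.8
top tile 0.7 503 px 404.0 216.0 z50 33.1 mean [ 454.4 -374.2] rect [ 456.  -373.2] [56. 75.] 0.2
top tile 0.55 625 px 261.0 153.0 z50 14.4 mean [628.1  10.3] rect [628.3  10.7] [86. 59.] 64.8
top board 0.84 793 px 307.0 211.0 z50 10.6 mean [ 468.1 -116.1] rect [ 468.3 -115.9] [64. 94.] 71.0
top disc 0.86 423 px 167.0 143.0 z50 24.6 mean [653.6 267. ] rect [653.8 266.9] [64. 62.] 89.9
top big_ring 0.9 309 px 95.0 206.0 z50 17.8 mean [480.2 461.6] rect [479.9 462.2] [55. 58.] 0.1
top big_ring 0.86 350 px 163.0 224.0 z50 18.1 mean [430.8 272.9] rect [430.2 273.1] [56. 60.] 0.2
top big_ring 0.73 317 px 129.0 214.0 z50 18.2 mean [458.5 367.5] rect [459.  367.3] [61. 56.] 46.7
top small_ring 0.48 162 px 223.0 219.0 z50 17.3 mean [446.3 111.6] rect [446.7 111.4] [40. 43.] 0.6
side stand 0.78 856 px 234.0 154.0 z50 11.7 mean [ 638.1 -189.6] rect [ 638.2 -191.3] [159. 101.] 89.8
side tile 0.71 451 px 227.0 195.0 z50 13.8 mean [630.1  19.2] rect [630.3  17.6] [92. 57.] 64.3
side board 0.92 502 px 286.0 173.0 z50 9.7 mean [ 469.8 -108.3] rect [ 470.3 -109.2] [77. 98.] 73.1
side disc 0.66 728 px 198.0 266.0 z50 23.7 mean [656.5 275.5] rect [657.8 267.6] [60. 97.] 13.2
side big_ring 0.89 547 px 300.0 279.0 z50 17.6 mean [434.2 282.7] rect [434.1 282.2] [69. 57.] 87.6
side big_ring 0.89 805 px 273.0 364.0 z50 17.7 mean [484.2 470.2] rect [483.1 470. ] [55. 62.] 4.4
side small_ring 0.51 507 px 287.0 173.0 z50 9.7 mean [469.9 -97.2] rect [470.8 -97.9] [78. 98.] 72.2
side small_ring 0.49 209 px 293.0 226.0 z50 14.2 mean [450.8 124.6] rect [450.4 123. ] [39. 57.] 1.1
```

View pics/rings.png

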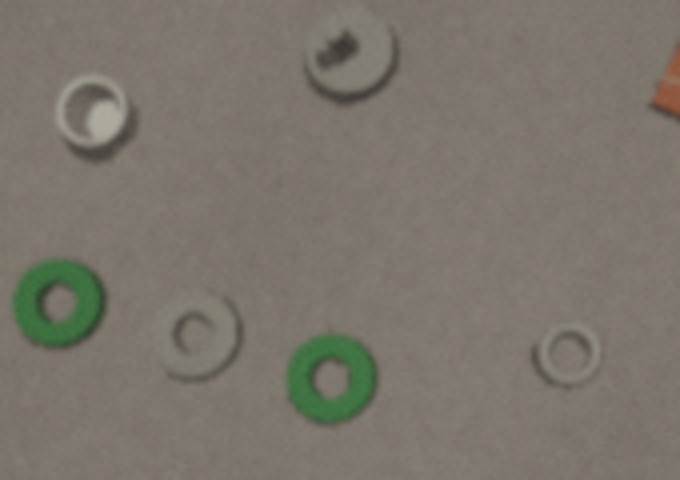

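```bash
python3 - <<'E'
from h import *
import plant
print([n for n in dir(plant) if not n.startswith('__')])
try: print(grasp_offset)
except Exception as e: print(e)
p=grab_frame("wrist"); save(p,"w0.png"); s=get_state(); print(s["clock"],s["tool_pos"],p["position"],np.round(R(p),3).tolist(),p["camera_matrix"])
print(Ro.from_quat(s["orientation"],scalar_first=True).as_matrix().round(3))
E
```

```text
['PlanningError', 'boxes_of', 'finish_job', 'get_state', 'grab_frame', 'grasp_offset', 'landmark_of', 'silhouettes']
18.700000000000003
1.85 [ 240.93001854 -576.72654228  231.34261313] [ 314.42782458 -545.57974343  375.76605848] [[0.385, 0.877, 0.289], [-0.923, 0.365, 0.121], [0.001, -0.313, 0.95]] [[286.46094235   0.         252.91082108]
 [  0.         286.46094235 188.91879533]
 [  0.           0.           1.        ]]
[[ 0.923  0.385  0.   ]
 [ 0.385 -0.923 -0.   ]
 [-0.     0.    -1.   ]]
```

View pics/w0.png

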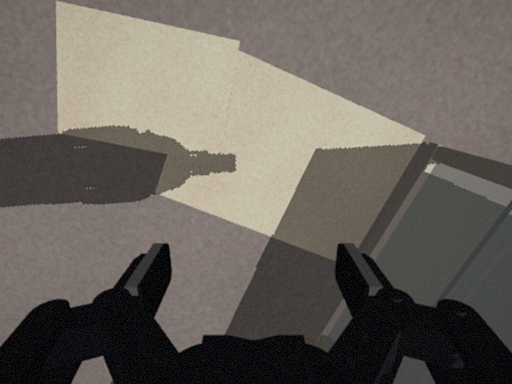

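Call:
drive_tool(
  delta_pos=[
    [0.04,-0.027,0],
    [0.048,-0.033,0],
    [0.048,-0.033,0],
    [0.048,-0.033,0],
    [0.048,-0.033,0],
    [0.048,-0.033,0],
    [0.048,-0.033,0],
    [0.048,-0.033,0],
    [0.048,-0.033,0],
    [0.048,-0.033,0],
    [0.03,-0.02,0],
    [0,0,0],
  ],
  spin=[0,0,0,0,0,0,0,0,0,0,0,0],
  gripper=0.085,
)

```text
clock: 3.35
tool_pos: [583.0, -51.4, 231.4]
orientation: [0.002, 0.981, 0.195, 0.002]
force: [-0.1, 0.1, -0.7]
width: 0.996
```

```bash
cat >> h.py <<'E'
def go(x,y,z,yawx=None):
    """delta in tool frame (mm) at current orientation and after yaw (tool-x world angle deg, mod 180) and spin units"""
    s=get_state(); M=Ro.from_quat(s["orientation"],scalar_first=True).as_matrix()
    cur=np.degrees(np.arctan2(M[1,0],M[0,0])); t=np.array(s["tool_pos"])
    print("clk",round(s["clock"],2),"tcp",t.round(1),"yawx",cur.round(1),"tilt",np.degrees(np.arccos(-M[2,2])).round(2),"w",round(s["width"],3),"F",np.round(s["force"],1),"j",np.round(s["joint_positions"],2))
    d=np.array([x,y,z])-t
    if yawx is not None:
        dy=(yawx-cur+90)%180-90; print("spin",round(-dy/10,2))
        c,q=np.cos(np.radians(cur+dy)),np.sin(np.radians(cur+dy))
        print("delta after spin",np.round([d[0]*c+d[1]*q,d[0]*q-d[1]*c,-d[2]],1))
    print("delta now",(M.T@d).round(1))
E
python3 -c "
from h import *
go(628,10,200,64.8)"
```

```text
clk 3.35 tcp [583.  -51.4 231.4] yawx 22.5 tilt 0.31 w 0.996 F [-0.1  0.1 -0.7] j [ 0.16  0.38 -0.22  1.66  0.1   1.1  -1.27]
spin -4.23
delta after spin [74.7 14.5 31.4]
delta now [ 64.9 -39.7  31.5]
```

Call:
drive_tool(
  delta_pos=[
    [0.033,-0.02,0.01],
    [0.032,-0.02,0.01],
    [0,0,0.01],
    [0,0,0],
    [0,0,0],
    [0,0,0],
    [0,0,0],
  ],
  spin=[0,0,-1,-1,-1,-1,-0.23],
)

```text
clock: 4.22
tool_pos: [627.6, 3.6, 200.0]
orientation: [0.004, 0.84, 0.542, -0.001]
force: [0.7, -0.2, 0.2]
width: 0.996
```

```bash
cat >> h.py <<'E'
def rects(p,labels,near=None):
    W=world(p); K=p["camera_matrix"]; o=np.array(p["position"])
    for l,h in labels:
        for b in silhouettes(p,l)[:3]:
            m=b["pixels"]
            if m.sum()<50: continue
            v,u=np.nonzero(m)
            d=np.stack([(u-K[0][2])/K[0][0],-(v-K[1][2])/K[1][1],-np.ones(len(u))],-1)@R(p).T
            P=o+d*((h-o[2])/d[:,2])[:,None]
            # only top-surface pixels by depth
            zz=W[m][:,2]; k=abs(zz-h)<4
            out=[]
            for Q in (P[:,:2],W[m][k][:,:2]):
                if len(Q)<10: continue
                r=cv2.minAreaRect(Q.astype(np.float32)); out.append(f"{np.round(Q.mean(0),1)} rect{np.round(r[0],1)}{np.round(r[1])}{r[2]:.1f}")
            print(l,round(b["confidence"],2),m.sum(),"px",u.mean().round(),v.mean().round(),"z50",np.median(zz).round(1),*out,sep=" | ")
E
python3 -c "
from h import *
go(628,10,100,64.8)
p=grab_frame('wrist');save(p,'w1.png'); rects(p,[('tile',14),('stand',12)])"
```

```text
clk 4.22 tcp [627.6   3.6 200. ] yawx 65.7 tilt 0.49 w 0.996 F [ 0.7 -0.2  0.2] j [ 0.17  0.5  -0.4   1.58  0.22  1.1  -0.71]
spin 0.09
delta after spin [  6.   -2.4 100. ]
delta now [  6.6  -2.9 100. ]
tile | 0.86 | 3388 | px | 251.0 | 157.0 | z50 | 15.7 | [630.2  12.4] rect[629.7  11.2][85. 56.]64.7 | [630.2  12.6] rect[629.6  10.9][84. 56.]64.6
stand | 0.75 | 5057 | px | 312.0 | 287.0 | z50 | 13.9 | [ 629.7 -191. ] rect[ 637.2 -198.5][148.  99.]89.1 | [ 629.4 -191.2] rect[ 636.  -200.2][140.  99.]88.1
```

View pics/w1.png

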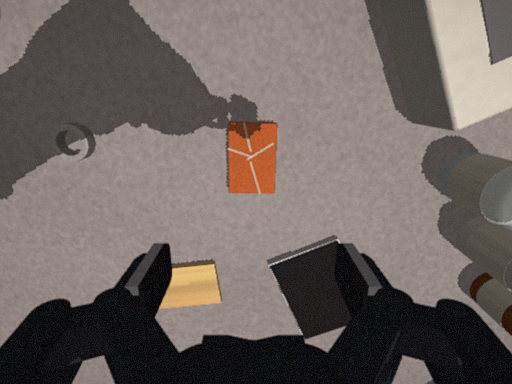

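The wrist view shows the tile at (251,157), square between the fingers, with its centre at (629.6,11). The stand is at lower right.

Call:
drive_tool(
  delta_pos=[
    [0.0075,-0.002,0.04],
    [0,0,0.05],
    [0,0,0.04],
    [0,0,0],
  ],
  spin=[0.1,0,0,0],
)

```text
clock: 4.88
tool_pos: [630.6, 8.3, 68.6]
orientation: [0.006, 0.848, 0.53, 0.0]
force: [-0.5, 0.4, 0.4]
width: 0.996
```

```bash
python3 -c "
from h import *
go(629.5,11,2,64.7)
p=grab_frame('wrist');save(p,'w2.png'); rects(p,[('tile',14)])"
```

```text
clk 4.88 tcp [630.6   8.3  68.6] yawx 64.0 tilt 0.66 w 0.996 F [-0.5  0.4  0.4] j [ 0.13  0.64 -0.35  1.71  0.29  0.84 -0.81]
spin -0.07
delta after spin [ 1.9 -2.1 66.6]
delta now [ 2.3 -2.8 66.6]
tile | 0.78 | 8229 | px | 250.0 | 199.0 | z50 | 15.8 | [631.   13.9] rect[629.5  11.4][87. 57.]64.4 | [631.   13.8] rect[629.5  10.9][85. 56.]64.6
```

View pics/w2.png

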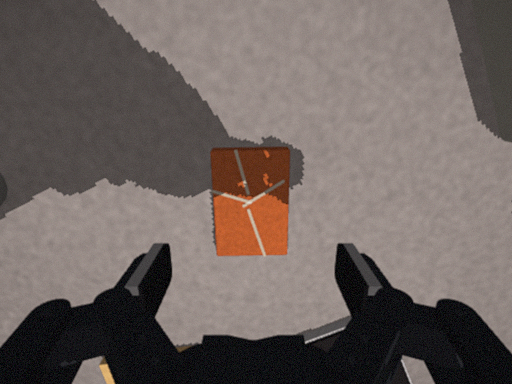

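Call:
drive_tool(
  delta_pos=[
    [0.002,-0.0025,0.03],
    [0,0,0.02],
    [0,0,0.014],
    [0,0,0],
  ],
  spin=[-0.07,0,0,0],
)

```text
clock: 5.48
tool_pos: [638.5, 11.2, 13.6]
orientation: [0.01, 0.845, 0.534, 0.008]
force: [-0.2, 0.2, 0.6]
width: 0.993
```

```bash
python3 -c "
from h import *
go(629.5,11,2,64.7)
p=grab_frame('wrist');save(p,'w3.png')"
```

```text
clk 5.47 tcp [638.5  11.2  13.6] yawx 64.5 tilt 1.48 w 0.993 F [-0.2  0.2  0.6] j [ 0.11  0.71 -0.33  1.74  0.34  0.73 -0.84]
spin -0.02
delta after spin [-4.1 -8.1 11.6]
delta now [-4.1 -8.3 11.4]
```

View pics/w3.png

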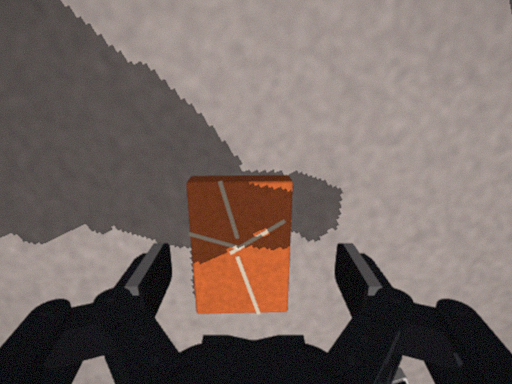

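Call:
drive_tool(
  delta_pos=[
    [-0.004,-0.008,0],
    [0,0,0],
  ],
  spin=[0,0],
)

```text
clock: 5.78
tool_pos: [630.2, 11.2, 15.5]
orientation: [0.011, 0.846, 0.534, 0.009]
force: [0.3, 0.4, 0.4]
width: 0.991
```

```bash
python3 -c "
from h import *
go(629.5,11,2,64.7)"
```

```text
clk 5.78 tcp [630.2  11.2  15.5] yawx 64.5 tilt 1.63 w 0.991 F [0.3 0.4 0.4] j [ 0.11  0.69 -0.33  1.76  0.34  0.72 -0.84]
spin -0.02
delta after spin [-0.5 -0.6 13.5]
delta now [-0.6 -1.  13.4]
```

Call:
drive_tool(
  delta_pos=[
    [-0.0005,-0.001,0.006],
    [0,0,0.005],
    [0,0,0],
  ],
  spin=[0,0,0],
)

```text
clock: 6.15
tool_pos: [629.7, 11.0, 4.3]
orientation: [0.011, 0.846, 0.534, 0.01]
force: [-0.4, 0.1, -0.4]
width: 0.991
```

```bash
python3 -c "
from h import *
go(629.5,11,2,64.7)"
```

```text
clk 6.15 tcp [629.7  11.    4.3] yawx 64.5 tilt 1.69 w 0.991 F [-0.4  0.1 -0.4] j [ 0.11  0.71 -0.32  1.77  0.35  0.69 -0.85]
spin -0.02
delta after spin [-0.1 -0.2  2.3]
delta now [-0.1 -0.2  2.3]
```

Small, slow moves are accurate. Closing on the tile.

Call:
drive_tool(
  delta_pos=[
    [0,0,0.001],
    [0,0,0],
    [0,0,0],
    [0,0,0],
    [0,0,0],
    [0,0,0],
  ],
  spin=[0,0,0,0,0,0],
  gripper=0.03,
)

```text
clock: 6.9
tool_pos: [630.0, 11.1, 3.6]
orientation: [0.011, 0.846, 0.534, 0.01]
force: [0.1, 0.1, 0.5]
width: 0.631
```

```bash
python3 -c "
from h import *
go(629.5,11,2,64.7)
p=grab_frame('wrist');save(p,'w4.png')"
```

```text
clk 6.9 tcp [630.   11.1   3.6] yawx 64.5 tilt 1.7 w 0.631 F [0.1 0.1 0.5] j [ 0.11  0.71 -0.32  1.77  0.35  0.69 -0.85]
spin -0.02
delta after spin [-0.3 -0.4  1.6]
delta now [-0.3 -0.4  1.6]
```

View pics/w4.png

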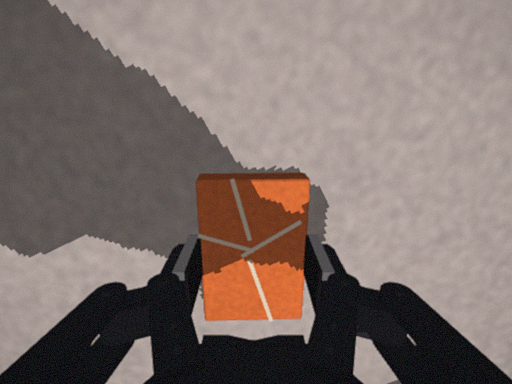

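Tile gripped at width 0.63 (about 54 mm), with both pads on it. Lifting.

Call:
drive_tool(
  delta_pos=[
    [0,0,-0.005],
    [0,0,-0.01],
    [0,0,-0.015],
    [0,0,-0.02],
    [0,0,-0.015],
    [0,0,0],
  ],
  spin=[0,0,0,0,0,0],
)

```text
clock: 7.7
tool_pos: [628.5, 11.8, 74.0]
orientation: [0.011, 0.846, 0.534, 0.011]
force: [-0.1, 0.5, -0.8]
width: 0.632
```

```bash
python3 -c "
from h import *
go(635.5,-200,70,90)
p=grab_frame('wrist');save(p,'w5.png');rects(p,[('tile',70+10),('stand',12)])
p=grab_frame('side');save(p,'s5.png',(90,290,100,370),2.5)"
```

```text
clk 7.7 tcp [628.5  11.8  74. ] yawx 64.5 tilt 1.79 w 0.632 F [-0.1  0.5 -0.8] j [ 0.13  0.62 -0.36  1.73  0.3   0.82 -0.81]
spin -2.55
delta after spin [-211.8    7.     4. ]
delta now [-188.2   97.3    5.9]
tile | 0.6 | 15552 | px | 252.0 | 244.0 | z50 | 86.2 | [628.3  13.9] rect[626.4   9.9][92. 59.]64.6 | [644.9  49.8] rect[637.1  49.3][64. 26.]3.2
stand | 0.59 | 1426 | px | 369.0 | 363.0 | z50 | 14.0 | [ 659.2 -186.4] rect[ 652.9 -171.8][ 41. 118.]21.5 | [ 659.9 -184.9] rect[ 654.6 -173.1][ 41. 111.]23.5
```

View pics/w5.png

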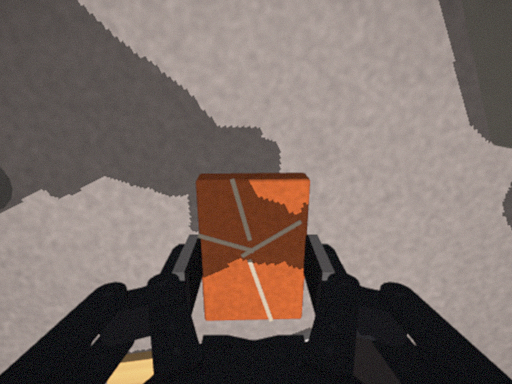

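View pics/s5.png

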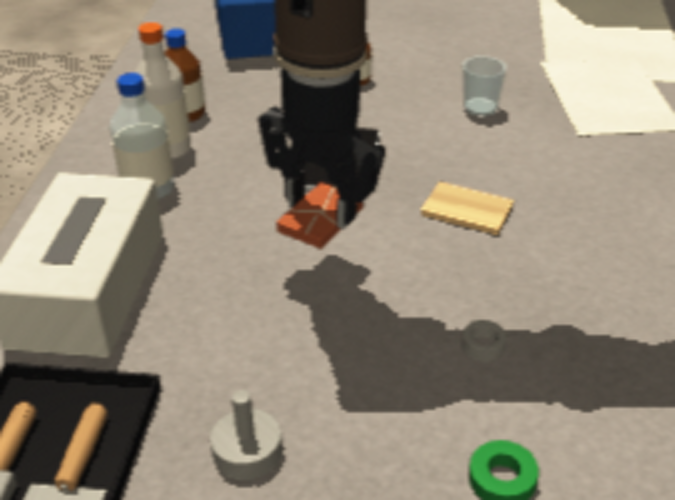

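Call:
drive_tool(
  delta_pos=[
    [0,0,0],
    [0,0,0],
    [0,0,0],
    [-0.03,0.001,0],
    [-0.04,0.001,0],
    [-0.045,0.002,0],
    [-0.045,0.002,0],
    [-0.03,0.001,0],
    [-0.02,0,0],
    [0,0,0],
    [0,0,0],
  ],
  spin=[-0.9,-0.9,-0.75,0,0,0,0,0,0,0,0],
)

```text
clock: 9.28
tool_pos: [633.2, -200.6, 63.6]
orientation: [0.006, 0.7, 0.714, 0.003]
force: [0.8, 1.0, -0.2]
width: 0.633
```

```bash
python3 -c "
from h import *
go(635.5,-200,70,90)
p=grab_frame('wrist');save(p,'w6.png');rects(p,[('stand',12)])
p=grab_frame('top');save(p,'t6.png',(90,250,220,440),3);rects(p,[('stand',12),('tile',85)])
"
```

```text
clk 9.28 tcp [ 633.2 -200.6   63.6] yawx 91.2 tilt 0.74 w 0.633 F [ 0.8  1.  -0.2] j [ 0.53  0.71 -0.47  1.62  0.39  0.9  -0.07]
spin 0.12
delta after spin [ 0.6  2.3 -6.4]
delta now [ 0.6  2.4 -6.3]
stand | 0.92 | 10048 | px | 266.0 | 151.0 | z50 | 13.7 | [ 641.3 -157.7] rect[ 637.4 -200.1][138.  99.]88.9 | [ 641.1 -157.4] rect[ 637.5 -200.1][137. 100.]89.1
stand | 0.66 | 15358 | px | 252.0 | 243.0 | z50 | 75.8 | [ 633.1 -231.4] rect[ 633.2 -237.3][ 82. 129.]1.3
stand | 0.84 | 796 | px | 329.0 | 154.0 | z50 | 12.0 | [ 624.7 -177.5] rect[ 634.8 -200.9][140.  99.]89.8 | [ 626.3 -176.5] rect[ 635.3 -201.7][140.  99.]89.0
tile | 0.39 | 390 | px | 129.0 | 214.0 | z50 | 17.8 | [454.8 345. ] rect[453.9 345.6][56. 59.]2.4
```

View pics/w6.png

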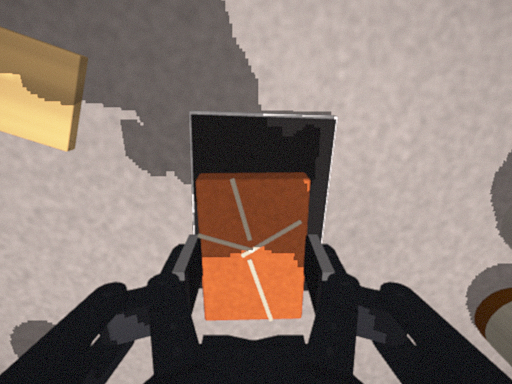

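View pics/t6.png

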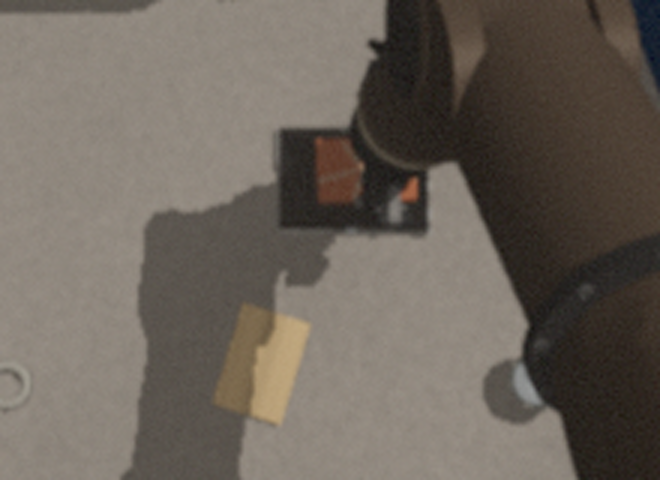

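Call:
drive_tool(
  delta_pos=[
    [0.0005,0.003,0],
    [0,0,0.01],
    [0,0,0.015],
    [0,0,0.01],
    [0,0,0],
  ],
  spin=[0.12,0,0,0,0],
)

```text
clock: 10.15
tool_pos: [636.7, -199.7, 25.8]
orientation: [0.006, 0.707, 0.707, 0.003]
force: [-0.2, -0.1, -1.4]
width: 0.631
```

```bash
python3 -c "
from h import *
go(636.3,-200.3,16,90)
"
```

```text
clk 10.15 tcp [ 636.7 -199.7   25.8] yawx 90.0 tilt 0.71 w 0.631 F [-0.2 -0.1 -1.4] j [ 0.51  0.75 -0.45  1.63  0.41  0.84 -0.11]
spin -0.0
delta after spin [-0.6 -0.4  9.8]
delta now [-0.5 -0.5  9.8]
```

Call:
drive_tool(
  delta_pos=[
    [-0.0005,0,0.005],
    [0,0,0.003],
    [0,0,0.0015],
    [0,0,0.0005],
    [0,0,0],
  ],
  spin=[0,0,0,0,0],
)

```text
clock: 10.78
tool_pos: [637.4, -200.6, 16.3]
orientation: [0.006, 0.707, 0.707, 0.003]
force: [-1.4, 0.6, -0.8]
width: 0.63
```

```bash
python3 -c "
from h import *
go(636.3,-200.3,15,90)
p=grab_frame('wrist');save(p,'w7.png')
"
```

```text
clk 10.78 tcp [ 637.4 -200.6   16.3] yawx 90.0 tilt 0.79 w 0.63 F [-1.4  0.6 -0.8] j [ 0.5   0.76 -0.44  1.64  0.42  0.82 -0.12]
spin -0.0
delta after spin [ 0.3 -1.1  1.3]
delta now [ 0.3 -1.1  1.3]
```

View pics/w7.png

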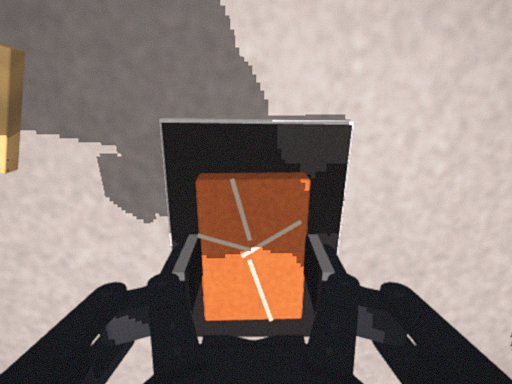

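Call:
drive_tool(
  delta_pos=[
    [0,0,0.001],
    [0,0,0.001],
    [0,0,0],
  ],
  spin=[0,0,0],
)

```text
clock: 11.2
tool_pos: [637.6, -200.6, 16.3]
orientation: [0.007, 0.707, 0.707, 0.003]
force: [-0.0, 0.4, -0.1]
width: 0.632
```

```bash
python3 -c "
from h import *
go(636.3,-200.3,15,90)
"
```

```text
clk 11.2 tcp [ 637.6 -200.6   16.3] yawx 90.0 tilt 0.86 w 0.632 F [-0.   0.4 -0.1] j [ 0.5   0.76 -0.44  1.64  0.42  0.82 -0.12]
spin -0.0
delta after spin [ 0.3 -1.3  1.3]
delta now [ 0.3 -1.4  1.3]
```

Call:
drive_tool(
  delta_pos=[
    [0,0,0.002],
    [0,0,0],
  ],
  spin=[0,0],
)

```text
clock: 11.45
tool_pos: [638.0, -200.7, 16.2]
orientation: [0.008, 0.707, 0.707, 0.003]
force: [-1.0, 0.5, -0.3]
width: 0.632
```

Call:
drive_tool(
  delta_pos=[
    [0,0,0],
    [0,0,0],
    [0,0,0],
    [0,0,0],
    [0,0,-0.02],
    [0,0,-0.04],
    [0,0,-0.04],
    [0,0,0],
  ],
  spin=[0,0,0,0,0,0,0,0],
  gripper=0.085,
)

```text
clock: 12.45
tool_pos: [637.5, -199.7, 122.4]
orientation: [0.008, 0.707, 0.707, 0.004]
force: [0.3, 0.1, 0.2]
width: 0.995
```

```bash
python3 -c "
from h import *
go(468,-116,100,-19)
p=grab_frame('wrist');save(p,'w8.png');rects(p,[('stand',12),('tile',26),('board',10)])
"
```

```text
clk 12.45 tcp [ 637.5 -199.7  122.4] yawx 90.0 tilt 1.03 w 0.995 F [0.3 0.1 0.2] j [ 0.53  0.65 -0.49  1.57  0.35  1.   -0.06]
spin -7.1
delta after spin [187.5  24.   22.4]
delta now [  83.8 -169.8   19. ]
stand | 0.74 | 9348 | px | 251.0 | 172.0 | z50 | 13.7 | [ 637.3 -190.7] rect[ 637.1 -200.8][139. 100.]89.4 | [ 637.2 -190.4] rect[ 637.4 -201. ][139. 100.]89.2
tile | 0.81 | 5778 | px | 251.0 | 187.0 | z50 | 27.8 | [ 636.7 -198.1] rect[ 636.7 -200. ][86. 56.]89.9 | [ 636.6 -197.9] rect[ 636.7 -200.4][85. 56.]89.8
board | 0.84 | 8985 | px | 55.0 | 88.0 | z50 | 11.7 | [ 473.5 -115.2] rect[ 473.8 -116.8][66. 91.]72.3 | [ 473.8 -115. ] rect[ 472.9 -116.7][64. 88.]72.4
```

View pics/w8.png

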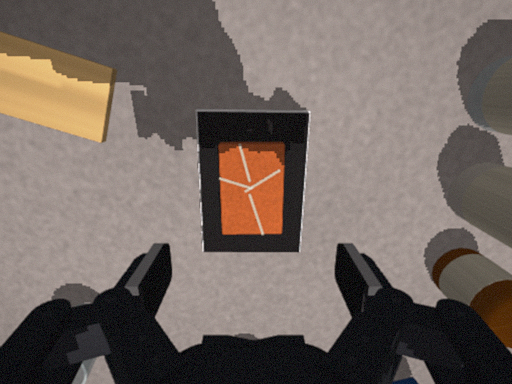

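Tile is released at (636.7,-200.2), within 1 mm of the stand centre, and square. It shows at (251,187) in the wrist picture. Next is the board.

Call:
drive_tool(
  delta_pos=[
    [0.015,-0.03,0],
    [0.022,-0.045,0],
    [0.022,-0.045,0],
    [0.015,-0.03,0],
    [0.008,-0.015,0],
    [0,0,0],
    [0,0,0],
    [0,0,0],
    [0,0,0],
    [0,0,0],
    [0,0,0],
    [0,0,0],
  ],
  spin=[0,0,0,0,-1,-1,-1,-1,-1,-1,-1,0],
)

```text
clock: 14.15
tool_pos: [453.9, -113.8, 103.9]
orientation: [-0.007, 0.154, 0.988, 0.0]
force: [0.3, 0.2, 1.1]
width: 0.992
```

```bash
python3 -c "
from h import *
go(468.3,-116,60,-18.5)
p=grab_frame('wrist');save(p,'w9.png');rects(p,[('board',10)])
"
```

```text
clk 14.15 tcp [ 453.9 -113.8  103.9] yawx 162.2 tilt 0.82 w 0.992 F [0.3 0.2 1.1] j [ 0.79  0.5  -0.87  2.03  0.51  0.85  0.89]
spin 0.07
delta after spin [-14.4   2.4  43.9]
delta now [-15.    2.4  43.7]
board | 0.59 | 7508 | px | 256.0 | 204.0 | z50 | 11.7 | [ 464.9 -114.9] rect[ 467.6 -115.7][66. 98.]72.3 | [ 464.6 -114.8] rect[ 467.6 -115.7][64. 96.]72.2
```

View pics/w9.png

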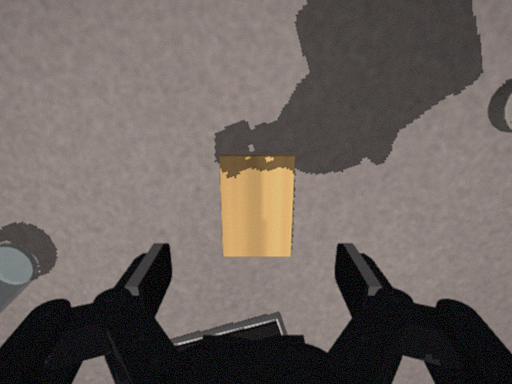

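Call:
drive_tool(
  delta_pos=[
    [-0.014,0.0015,0.02],
    [0,0,0.03],
    [0,0,0.02],
    [0,0,0.01],
    [0,0,0],
  ],
  spin=[0,0,0,0,0],
)

```text
clock: 14.88
tool_pos: [467.6, -116.8, 21.9]
orientation: [-0.007, 0.164, 0.987, -0.001]
force: [-0.9, 0.6, -0.2]
width: 0.996
```

```bash
python3 -c "
from h import *
go(467.8,-115.8,2,-17.8)
p=grab_frame('wrist');save(p,'w10.png');rects(p,[('board',10)])
"
```

```text
clk 14.88 tcp [ 467.6 -116.8   21.9] yawx 161.2 tilt 0.77 w 0.996 F [-0.9  0.6 -0.2] j [ 0.68  0.63 -0.74  2.07  0.66  0.71  0.74]
spin -0.1
delta after spin [ 0.1  1.  19.9]
delta now [-0.2  1.1 19.9]
board | 0.94 | 15569 | px | 256.0 | 227.0 | z50 | 11.8 | [ 464.1 -114.2] rect[ 468.  -115.6][64. 98.]72.3 | [ 463.4 -114.1] rect[ 468.2 -115.7][64. 97.]72.4
```

View pics/w10.png

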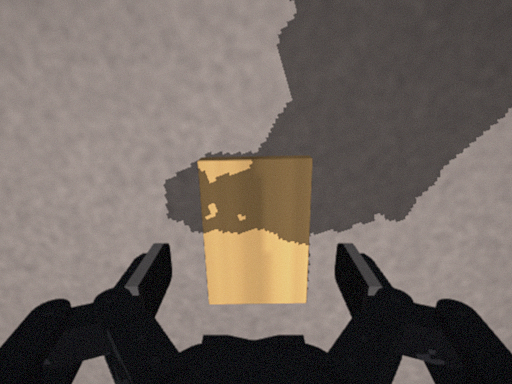

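Call:
drive_tool(
  delta_pos=[
    [0,0.001,0.01],
    [0,0,0.006],
    [0,0,0.004],
    [0,0,0],
  ],
  spin=[-0.1,0,0,0],
)

```text
clock: 15.48
tool_pos: [469.1, -116.2, 2.5]
orientation: [-0.005, 0.155, 0.988, -0.001]
force: [0.2, -0.9, 0.2]
width: 0.996
```

```bash
python3 -c "
from h import *
go(468,-115.7,0,-17.8)
p=grab_frame('wrist');W=world(p);z=W[240:300,120:180];save(p,'w11.png')
# finger tip depth
import numpy as np
sub=W[235:300,110:185].reshape(-1,3); d=p['depth'][235:300,110:185].ravel()
k=(d>0)&(sub[:,2]<40)&(p['image'][235:300,110:185].reshape(-1,3).mean(1)<60); print(np.percentile(sub[k][:,2],[1,5,20,50]).round(1),k.sum())
"
```

```text
clk 15.47 tcp [ 469.1 -116.2    2.5] yawx 162.2 tilt 0.56 w 0.996 F [ 0.2 -0.9  0.2] j [ 0.65  0.66 -0.72  2.08  0.71  0.67  0.72]
spin -0.0
delta after spin [1.2 0.1 2.5]
delta now [1.2 0.1 2.5]
[18.3 19.7 24.7 31.2] 845
```

View pics/w11.png

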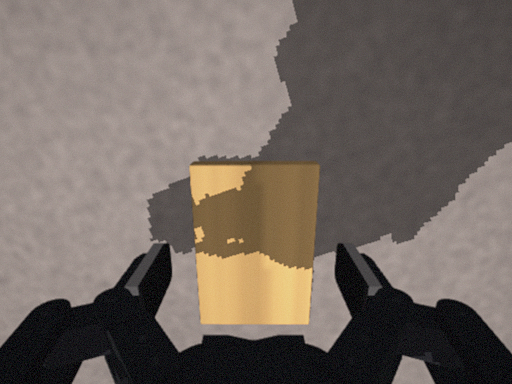

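Call:
drive_tool(
  delta_pos=[
    [0,0,0],
    [0,0,0],
    [0,0,0],
    [0,0,0],
  ],
  spin=[0,0,0,0],
  gripper=0.07,
)

```text
clock: 16.02
tool_pos: [469.6, -116.2, 3.1]
orientation: [-0.004, 0.155, 0.988, -0.001]
force: [0.0, -0.4, 0.2]
width: 0.821
```

```bash
python3 -c "
from h import *
go(468,-115.7,0,-17.8)
p=grab_frame('wrist');W=world(p);save(p,'w12.png',(200,340,120,380),3)
sub=W[220:300,110:195].reshape(-1,3); d=p['depth'][220:300,110:195].ravel()
k=(d>0)&(sub[:,2]<40)&(p['image'][220:300,110:195].reshape(-1,3).mean(1)<60); print(np.percentile(sub[k][:,2],[1,5,20,50]).round(1),k.sum())
"
```

```text
clk 16.02 tcp [ 469.6 -116.2    3.1] yawx 162.2 tilt 0.51 w 0.821 F [ 0.  -0.4  0.2] j [ 0.66  0.66 -0.72  2.08  0.71  0.67  0.72]
spin -0.0
delta after spin [1.7 0.  3.1]
delta now [1.6 0.1 3.1]
[12.9 15.6 21.5 29.4] 903
```

View pics/w12.png

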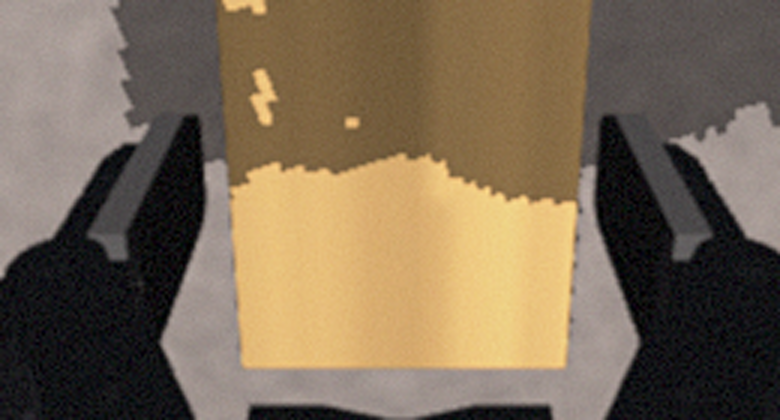

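Call:
drive_tool(
  delta_pos=[
    [0.0015,0,0.004],
    [0,0,0.003],
    [0,0,0],
  ],
  spin=[0,0,0],
)

```text
clock: 16.45
tool_pos: [467.8, -115.8, -4.5]
orientation: [-0.004, 0.155, 0.988, -0.001]
force: [-0.1, 0.7, -0.6]
width: 0.819
```

```bash
python3 -c "
from h import *
go(468,-115.7,-3.5,-17.8)"
```

```text
clk 16.45 tcp [ 467.8 -115.8   -4.5] yawx 162.2 tilt 0.52 w 0.819 F [-0.1  0.7 -0.6] j [ 0.65  0.67 -0.7   2.09  0.72  0.65  0.7 ]
spin -0.0
delta after spin [-0.2  0.1 -1. ]
delta now [-0.1  0.1 -1. ]
```

Call:
drive_tool(
  delta_pos=[
    [0,0,-0.001],
    [0,0,0],
    [0,0,0],
    [0,0,0],
  ],
  spin=[0,0,0,0],
  gripper=0.04,
)

```text
clock: 16.95
tool_pos: [467.8, -115.7, -3.3]
orientation: [-0.004, 0.155, 0.988, -0.001]
force: [0.2, -0.1, -0.2]
width: 0.729
```

```bash
python3 -c "
from h import *
go(468,-115.7,-3.5,-17.8)
p=grab_frame('wrist');save(p,'w13.png')"
```

```text
clk 16.95 tcp [ 467.8 -115.7   -3.3] yawx 162.2 tilt 0.52 w 0.729 F [ 0.2 -0.1 -0.2] j [ 0.65  0.67 -0.7   2.09  0.72  0.66  0.71]
spin -0.0
delta after spin [-0.2  0.1  0.2]
delta now [-0.2  0.1  0.2]
```

View pics/w13.png

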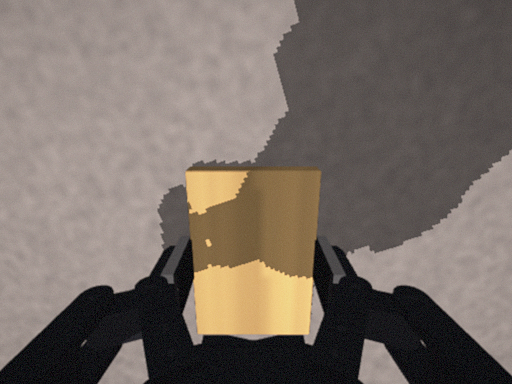

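Board gripped, width 0.729. Lifting and carrying it.

Call:
drive_tool(
  delta_pos=[
    [0,0,-0.005],
    [0,0,-0.015],
    [0,0,-0.025],
    [0,0,-0.03],
    [0,0,0],
    [0,0,0],
    [0,0,0],
    [0,0,0],
    [0,0,0],
    [0,0,0],
    [0,0,0],
    [0,0,0],
  ],
  spin=[0,0,0,0,1,1,1,1,1,1,1,0.2],
)

```text
clock: 18.5
tool_pos: [470.3, -113.5, 85.1]
orientation: [-0.001, 0.719, 0.695, -0.0]
force: [-0.0, -0.4, -0.2]
width: 0.728
```

```bash
python3 -c "
from h import *
go(636.7,-200.2,75,90)
p=grab_frame('wrist');save(p,'w14.png')"
```

```text
clk 18.5 tcp [ 470.3 -113.5   85.1] yawx 88.1 tilt 0.1 w 0.728 F [-0.  -0.4 -0.2] j [ 0.52  0.45 -0.51  2.04  0.32  0.73 -0.22]
spin -0.19
delta after spin [-86.7 166.4  10.1]
delta now [-81.1 169.2   9.8]
```

View pics/w14.png

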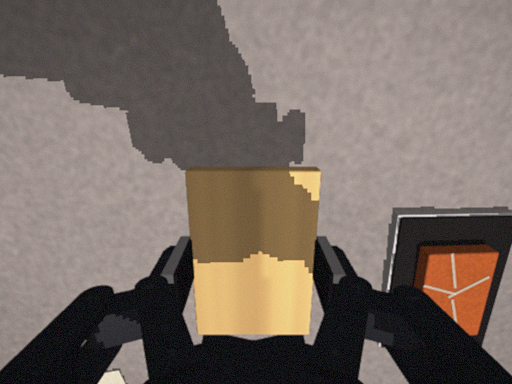

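Call:
drive_tool(
  delta_pos=[
    [0,0,0],
    [-0.012,0.024,0],
    [-0.02,0.04,0],
    [-0.023,0.044,0],
    [-0.018,0.036,0],
    [-0.01,0.018,0],
    [0,0,0],
    [0,0,0],
  ],
  spin=[-0.19,0,0,0,0,0,0,0],
)

```text
clock: 19.55
tool_pos: [636.0, -196.4, 84.2]
orientation: [-0.003, 0.696, 0.718, 0.0]
force: [-0.5, -0.2, -0.8]
width: 0.724
```

```bash
python3 -c "
from h import *
go(636.7,-200.2,40,90)
p=grab_frame('wrist');save(p,'w15.png')"
```

```text
clk 19.55 tcp [ 636.  -196.4   84.2] yawx 91.8 tilt 0.32 w 0.724 F [-0.5 -0.2 -0.8] j [ 0.52  0.69 -0.47  1.58  0.36  0.96 -0.04]
spin 0.18
delta after spin [-3.8  0.7 44.2]
delta now [-4.   0.8 44.2]
```

View pics/w15.png

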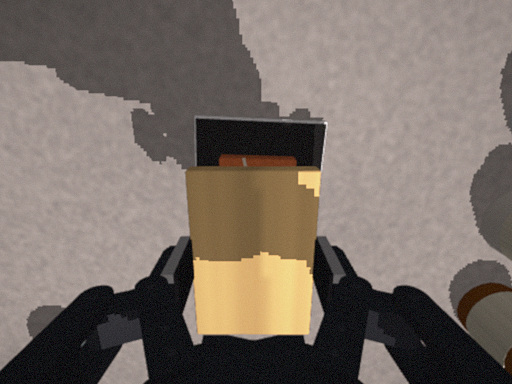

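Call:
drive_tool(
  delta_pos=[
    [-0.004,0.001,0],
    [0,0,0.015],
    [0,0,0.02],
    [0,0,0.012],
    [0,0,0],
  ],
  spin=[0.18,0,0,0,0],
)

```text
clock: 20.23
tool_pos: [634.4, -199.5, 33.1]
orientation: [-0.004, 0.707, 0.707, -0.001]
force: [-0.1, -0.2, -0.4]
width: 0.726
```

```bash
python3 -c "
from h import *
go(636.7,-200.2,22.7,90)"
```

```text
clk 20.23 tcp [ 634.4 -199.5   33.1] yawx 90.0 tilt 0.45 w 0.726 F [-0.1 -0.2 -0.4] j [ 0.5   0.75 -0.44  1.62  0.38  0.87 -0.09]
spin -0.0
delta after spin [-0.7  2.3 10.4]
delta now [-0.7  2.4 10.4]
```

Call:
drive_tool(
  delta_pos=[
    [-0.0005,0.0024,0.004],
    [0,0,0.003],
    [0,0,0.002],
    [0,0,0.001],
    [0,0,0.001],
    [0,0,0],
  ],
  spin=[0,0,0,0,0,0],
)

```text
clock: 20.98
tool_pos: [638.1, -200.0, 22.7]
orientation: [-0.003, 0.707, 0.707, -0.0]
force: [-0.2, -0.1, -0.2]
width: 0.729
```

```bash
python3 -c "
from h import *
go(636.7,-200.2,22.7,90)
p=grab_frame('wrist');save(p,'w16.png')"
```

```text
clk 20.98 tcp [ 638.1 -200.    22.7] yawx 90.0 tilt 0.33 w 0.729 F [-0.2 -0.1 -0.2] j [ 0.5   0.76 -0.43  1.61  0.39  0.86 -0.09]
spin -0.0
delta after spin [-0.2 -1.4  0. ]
delta now [-0.2 -1.4  0. ]
```

View pics/w16.png

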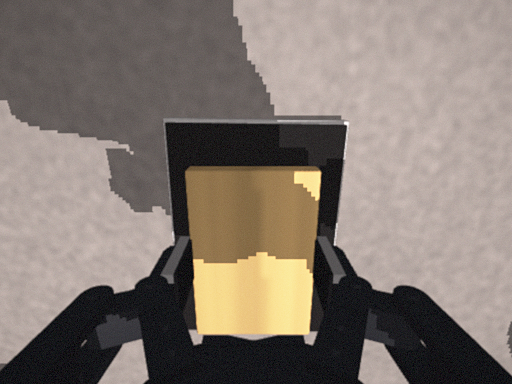

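Call:
drive_tool(
  delta_pos=[
    [0,-0.001,0.001],
    [0,0,0],
  ],
  spin=[0,0],
)

```text
clock: 21.28
tool_pos: [638.0, -200.0, 22.6]
orientation: [-0.002, 0.707, 0.707, 0.001]
force: [-0.5, 0.8, 0.0]
width: 0.728
```

Call:
drive_tool(
  delta_pos=[
    [0,0,0],
    [0,0,0],
    [0,0,0],
    [0,0,-0.015],
    [0,0,-0.04],
    [0,0,-0.05],
    [0,0,0],
  ],
  spin=[0,0,0,0,0,0,0],
  gripper=0.085,
)

```text
clock: 22.15
tool_pos: [638.3, -200.2, 133.1]
orientation: [-0.002, 0.707, 0.707, 0.001]
force: [0.8, 0.3, -1.1]
width: 0.994
```

```bash
python3 -c "
from h import *
go(653.7,267,180,90)
p=grab_frame('wrist');save(p,'w17.png');rects(p,[('stand',12),('tile',26),('board',36)])
"
```

```text
clk 22.15 tcp [ 638.3 -200.2  133.1] yawx 90.0 tilt 0.26 w 0.994 F [ 0.8  0.3 -1.1] j [ 0.53  0.64 -0.48  1.53  0.32  1.05 -0.04]
spin -0.0
delta after spin [467.2  15.4 -46.9]
delta now [467.3  15.3 -45. ]
stand | 0.79 | 6672 | px | 254.0 | 165.0 | z50 | 13.7 | [ 638.3 -185.2] rect[ 637.4 -201.6][140.  99.]89.1 | [ 638.3 -184.6] rect[ 637.4 -201. ][138. 100.]89.2
board | 0.72 | 7540 | px | 252.0 | 187.0 | z50 | 37.8 | [ 636.8 -197.9] rect[ 636.5 -201.1][97. 65.]90.0 | [ 636.9 -197.7] rect[ 636.8 -200.7][96. 64.]89.9
```

View pics/w17.png

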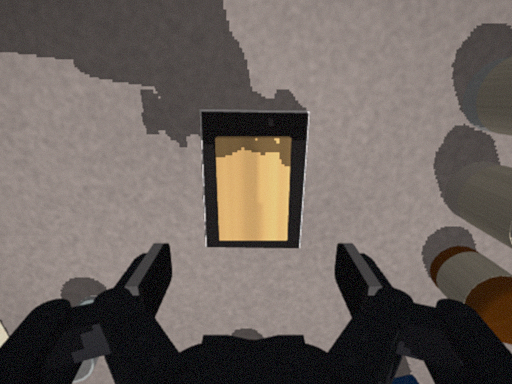

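Board sits at (636.7,-200.9) over the tile at (636.7,-200.3), level and square. Next is the stemmed weight.

Call:
drive_tool(
  delta_pos=[
    [0.03,0.001,-0.02],
    [0.05,0.002,-0.03],
    [0.055,0.002,0],
    [0.055,0.002,0],
    [0.055,0.002,0],
    [0.055,0.002,0],
    [0.055,0.002,0],
    [0.05,0.001,0],
    [0.035,0,0],
    [0.02,0,0],
    [0,0,0],
  ],
  spin=[0,0,0,0,0,0,0,0,0,0,0],
)

```text
clock: 23.72
tool_pos: [640.6, 285.5, 177.8]
orientation: [-0.013, 0.704, 0.71, -0.005]
force: [-1.3, -0.5, -1.1]
width: 0.996
```

```bash
python3 -c "
from h import *
go(653.7,267,120,90)
p=grab_frame('wrist');save(p,'w18.png');rects(p,[('disc',24)])
W=world(p); m=(W[...,2]>66)&(W[...,2]<82)&(p['depth']>0); m&=(abs(W[...,0]-654)<30)&(abs(W[...,1]-267)<30); print(m.sum(),W[m].mean(0) if m.any() else '')
"
```

```text
clk 23.73 tcp [640.6 285.5 177.8] yawx 90.4 tilt 1.58 w 0.996 F [-1.3 -0.5 -1.1] j [-0.19  0.67 -0.52  1.37  0.31  1.2  -0.72]
spin 0.04
delta after spin [-18.5  13.1  57.8]
delta now [-19.2  14.4  57.2]
disc | 0.75 | 2551 | px | 272.0 | 187.0 | z50 | 25.9 | [656.8 271.5] rect[656.9 270.9][60. 66.]17.5 | [656.6 273.2] rect[657.3 269.4][60. 61.]18.2
258 [656.80641718 270.5436024   74.77373616]
```

View pics/w18.png

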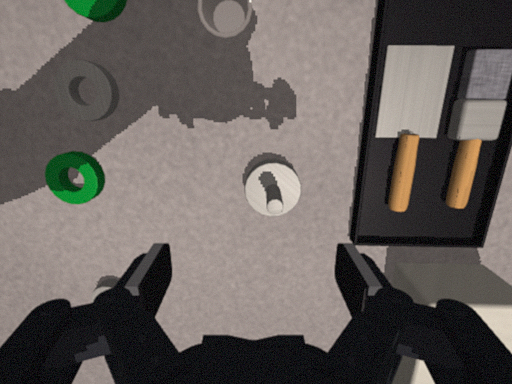

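Call:
drive_tool(
  delta_pos=[
    [-0.008,0.008,0.01],
    [-0.007,0.008,0.02],
    [0,0,0.02],
    [0,0,0.01],
    [0,0,0],
  ],
  spin=[0,0,0,0,0],
)

```text
clock: 24.45
tool_pos: [660.5, 255.9, 110.8]
orientation: [-0.01, 0.71, 0.704, -0.008]
force: [-0.7, 0.3, -0.2]
width: 0.989
```

```bash
python3 -c "
from h import *
go(656.8,270.3,34,90)
p=grab_frame('wrist');save(p,'w19.png');rects(p,[('disc',24)])
W=world(p); m=(W[...,2]>66)&(W[...,2]<82)&(p['depth']>0); m&=(abs(W[...,0]-654)<20)&(abs(W[...,1]-267)<20); print(m.sum(),W[m].mean(0) if m.any() else '')
"
```

```text
clk 24.45 tcp [660.5 255.9 110.8] yawx 89.6 tilt 1.49 w 0.989 F [-0.7  0.3 -0.2] j [-0.15  0.74 -0.49  1.42  0.35  1.1  -0.71]
spin -0.04
delta after spin [14.4 -3.7 76.8]
delta now [14.2 -1.8 76.9]
disc | 0.88 | 4222 | px | 253.0 | 176.0 | z50 | 25.9 | [657.3 271.3] rect[657.3 269.9][63. 62.]45.2 | [657.6 273.5] rect[656.9 269.5][61. 60.]57.9
477 [657.28071055 270.49349399  74.79401457]
```

View pics/w19.png

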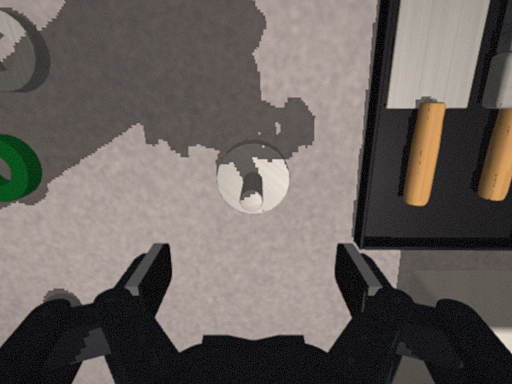

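Call:
drive_tool(
  delta_pos=[
    [0.007,-0.001,0],
    [0.007,-0.001,0],
    [0,0,0],
    [0,0,0.015],
    [0,0,0.015],
    [0,0,0],
  ],
  spin=[0,0,0,0,0,0],
)

```text
clock: 25.3
tool_pos: [658.2, 273.3, 81.7]
orientation: [-0.01, 0.709, 0.705, -0.006]
force: [0.0, 0.4, -0.1]
width: 0.997
```

```bash
python3 -c "
from h import *
go(657.1,270.2,34,90)
p=grab_frame('wrist');save(p,'w20.png');rects(p,[('disc',24)])
"
```

```text
clk 25.3 tcp [658.2 273.3  81.7] yawx 89.7 tilt 1.31 w 0.997 F [ 0.   0.4 -0.1] j [-0.18  0.77 -0.48  1.43  0.36  1.05 -0.74]
spin -0.03
delta after spin [-3.1 -1.1 47.7]
delta now [-3.4  0.  47.7]
disc | 0.83 | 5259 | px | 254.0 | 209.0 | z50 | 26.0 | [657.3 270.9] rect[657.6 271.1][64. 63.]43.7 | [657.4 274.9] rect[657.  270.4][59. 61.]84.9
```

View pics/w20.png

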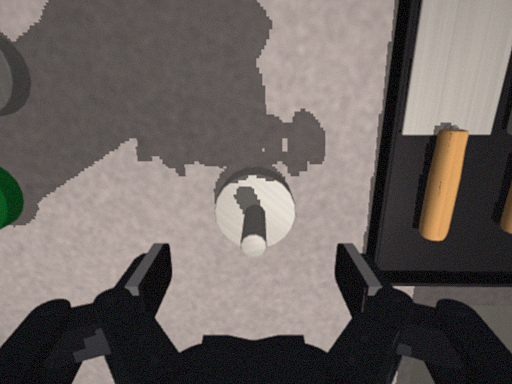

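Call:
drive_tool(
  delta_pos=[
    [-0.003,0,0.005],
    [0,0,0.012],
    [0,0,0.012],
    [0,0,0.01],
    [0,0,0.004],
    [0,0,0],
  ],
  spin=[0,0,0,0,0,0],
)

```text
clock: 26.15
tool_pos: [658.3, 270.7, 37.3]
orientation: [-0.009, 0.709, 0.705, -0.005]
force: [-0.2, 0.3, 1.4]
width: 0.995
```

```bash
python3 -c "
from h import *
go(657.1,270.4,34,90)
p=grab_frame('wrist');save(p,'w21.png')
"
```

```text
clk 26.15 tcp [658.3 270.7  37.3] yawx 89.7 tilt 1.21 w 0.995 F [-0.2  0.3  1.4] j [-0.19  0.82 -0.47  1.47  0.39  0.97 -0.76]
spin -0.03
delta after spin [-0.3 -1.2  3.3]
delta now [-0.4 -1.1  3.3]
```

View pics/w21.png

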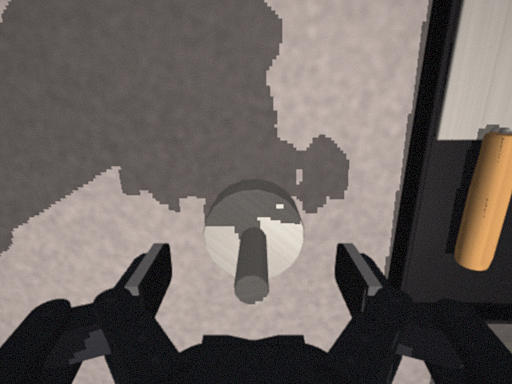

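Call:
drive_tool(
  delta_pos=[
    [0,-0.001,0.003],
    [0,0,0],
    [0,0,0],
    [0,0,0],
    [0,0,0],
    [0,0,0],
    [0,0,0],
    [0,0,0],
    [0,0,0],
  ],
  spin=[0,0,0,0,0,0,0,0,0],
  gripper=0.005,
)

```text
clock: 27.32
tool_pos: [658.4, 271.3, 35.9]
orientation: [-0.009, 0.709, 0.705, -0.003]
force: [-0.1, 0.4, 0.2]
width: 0.169
```

```bash
python3 -c "
from h import *
go(657.1,270.4,34,90)
p=grab_frame('wrist');save(p,'w22.png');rects(p,[('disc',24)])
"
```

```text
clk 27.32 tcp [658.4 271.3  35.9] yawx 89.7 tilt 1.07 w 0.169 F [-0.1  0.4  0.2] j [-0.19  0.82 -0.47  1.47  0.39  0.96 -0.76]
spin -0.03
delta after spin [-0.9 -1.3  1.9]
delta now [-0.9 -1.2  1.9]
disc | 0.94 | 6908 | px | 253.0 | 232.0 | z50 | 26.4 | [657.3 272.1] rect[654.1 264.6][81. 62.]59.0 | [657.6 283.3] rect[657.4 278.9][43. 61.]89.5
```

View pics/w22.png

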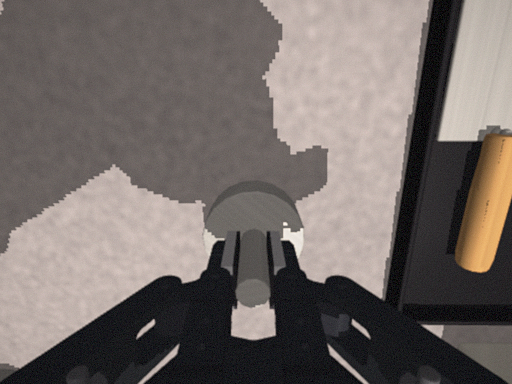

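Call:
drive_tool(
  delta_pos=[
    [0,0,-0.005],
    [0,0,-0.01],
    [0,0,-0.02],
    [0,0,-0.03],
    [0,0,-0.02],
    [0,0,0],
  ],
  spin=[0,0,0,0,0,0],
)

```text
clock: 28.18
tool_pos: [658.4, 270.0, 125.3]
orientation: [-0.009, 0.709, 0.705, -0.005]
force: [0.5, 0.0, -6.8]
width: 0.17
```

```bash
python3 -c "
from h import *
go(637.3,-200,120,90)
p=grab_frame('side');save(p,'s23.png',(150,350,90,310),3)
"
```

```text
clk 28.18 tcp [658.4 270.  125.3] yawx 89.7 tilt 1.24 w 0.17 F [ 0.5  0.  -6.8] j [-0.17  0.73 -0.5   1.4   0.34  1.12 -0.72]
spin -0.03
delta after spin [-470.   -21.1    5.3]
delta now [-470.1  -18.4    2.9]
```

View pics/s23.png

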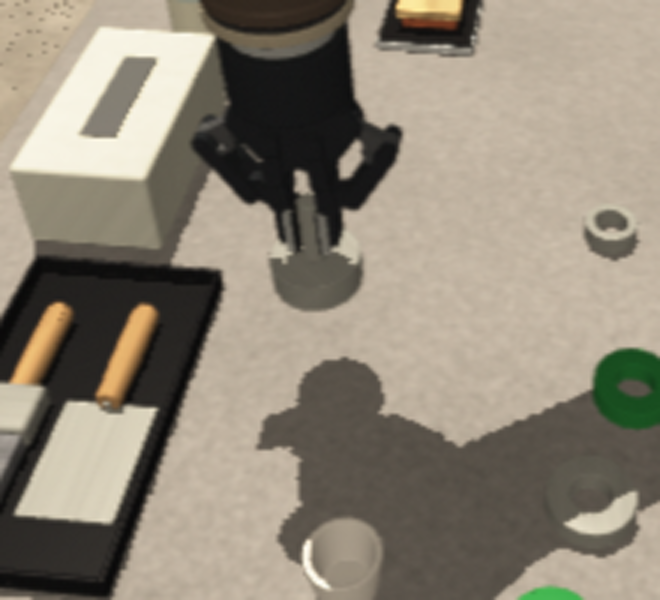

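Call:
drive_tool(
  delta_pos=[
    [-0.015,-0.001,0],
    [-0.03,-0.001,0],
    [-0.045,-0.002,0],
    [-0.045,-0.002,0],
    [-0.045,-0.002,0],
    [-0.045,-0.002,0],
    [-0.045,-0.002,0],
    [-0.045,-0.002,0],
    [-0.045,-0.001,0],
    [-0.04,-0.001,0],
    [-0.025,0,0],
    [0,0,0],
  ],
  spin=[0,0,0,0,0,0,0,0,0,0,0,0],
)

```text
clock: 29.72
tool_pos: [625.3, -186.2, 110.6]
orientation: [-0.014, 0.712, 0.702, -0.017]
force: [0.1, 0.9, -7.6]
width: 0.168
```

```bash
python3 -c "
from h import *
go(637.3,-200,110,90)
"
```

```text
clk 29.73 tcp [ 625.3 -186.2  110.6] yawx 89.2 tilt 2.55 w 0.168 F [ 0.1  0.9 -7.6] j [ 0.5   0.67 -0.48  1.56  0.35  1.05 -0.1 ]
spin -0.08
delta after spin [-13.8  12.    0.6]
delta now [-13.6  12.2   0.1]
```

Call:
drive_tool(
  delta_pos=[
    [-0.008,0.006,0],
    [-0.006,0.006,0],
    [0,0,0],
    [0,0,0],
  ],
  spin=[-0.08,0,0,0],
)

```text
clock: 30.22
tool_pos: [637.2, -199.0, 108.8]
orientation: [-0.016, 0.706, 0.708, -0.017]
force: [-0.5, 0.2, -6.6]
width: 0.17
```

```bash
python3 -c "
from h import *
go(637.3,-200,80,90)
s=get_state();print(Ro.from_quat(s['orientation'],scalar_first=True).as_matrix().round(3))
p=grab_frame('wrist');save(p,'w24.png');rects(p,[('stand',12),('board',36)])
p=grab_frame('side');save(p,'s24.png',(60,200,180,340),4)
"
```

```text
clk 30.23 tcp [ 637.2 -199.   108.8] yawx 90.2 tilt 2.65 w 0.17 F [-0.5  0.2 -6.6] j [ 0.51  0.69 -0.48  1.52  0.35  1.07 -0.06]
spin 0.02
delta after spin [-1.   0.1 28.8]
delta now [-0.9  1.4 28.8]
[[-0.003  0.999 -0.046]
 [ 1.     0.003 -0.001]
 [-0.001 -0.046 -0.999]]
stand | 0.67 | 6187 | px | 267.0 | 151.0 | z50 | 13.7 | [ 643.7 -165.4] rect[ 637.5 -200.7][139.  99.]89.2 | [ 643.7 -165.3] rect[ 637.5 -200.9][138. 100.]89.2
board | 0.75 | 3771 | px | 260.0 | 164.0 | z50 | 37.8 | [ 638.3 -170.1] rect[ 636.9 -179.1][54. 64.]89.9 | [ 638.4 -170. ] rect[ 636.9 -179.2][53. 64.]89.7
```

View pics/w24.png

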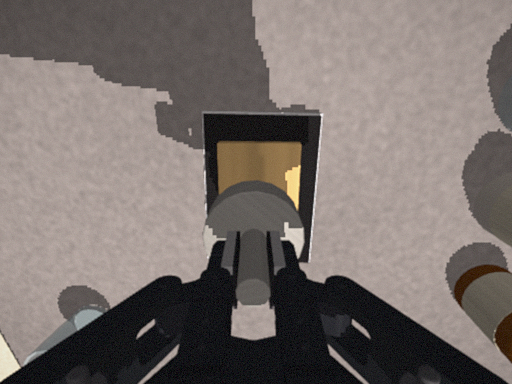

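View pics/s24.png

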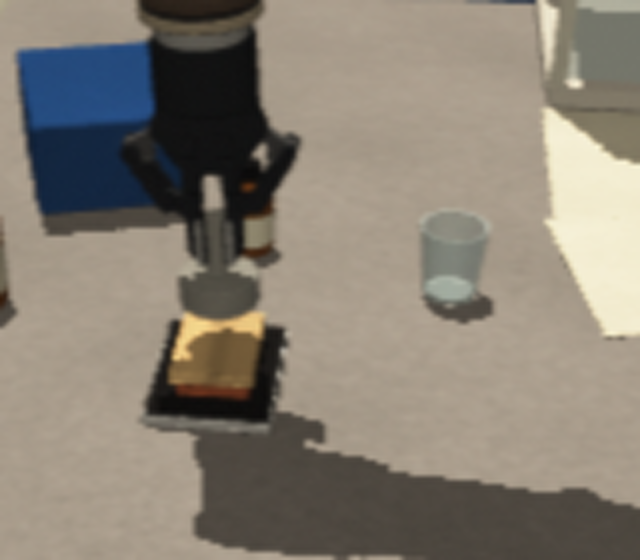

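Call:
drive_tool(
  delta_pos=[
    [-0.001,0.0015,0.005],
    [0,0.0005,0.012],
    [0,0.0005,0.01],
    [0,0,0.003],
    [0,0,0],
  ],
  spin=[0,0,0,0,0],
)

```text
clock: 31.05
tool_pos: [637.7, -200.3, 76.0]
orientation: [-0.016, 0.706, 0.708, -0.017]
force: [-0.1, 0.3, -6.6]
width: 0.17
```

```bash
python3 -c "
from h import *
go(638.3,-200,72,90)
p=grab_frame('wrist');save(p,'w25.png')
"
```

```text
clk 31.05 tcp [ 637.7 -200.3   76. ] yawx 90.2 tilt 2.72 w 0.17 F [-0.1  0.3 -6.6] j [ 0.51  0.73 -0.47  1.54  0.37  1.01 -0.07]
spin 0.02
delta after spin [0.3 0.6 4. ]
delta now [0.3 0.8 3.9]
```

View pics/w25.png

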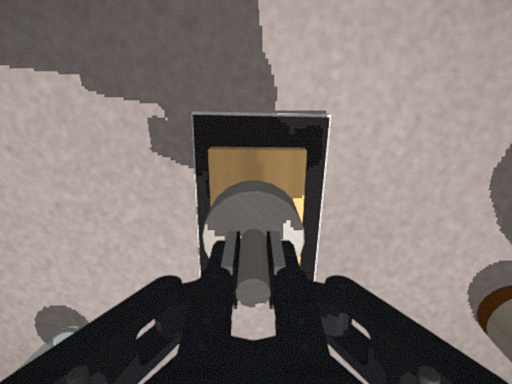

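Call:
drive_tool(
  delta_pos=[
    [0,0.002,0.0015],
    [0,0,0.001],
    [0,0,0.001],
    [0,0,0.001],
    [0,0,0],
  ],
  spin=[0,0,0,0,0],
)

```text
clock: 31.72
tool_pos: [640.6, -200.5, 72.8]
orientation: [-0.015, 0.706, 0.708, -0.017]
force: [0.1, -0.4, -6.7]
width: 0.17
```

```bash
python3 -c "
from h import *
go(638.3,-200,72,90)
"
```

```text
clk 31.73 tcp [ 640.6 -200.5   72.8] yawx 90.2 tilt 2.57 w 0.17 F [ 0.1 -0.4 -6.7] j [ 0.5   0.73 -0.47  1.54  0.37  1.01 -0.08]
spin 0.02
delta after spin [ 0.5 -2.3  0.8]
delta now [ 0.5 -2.2  0.9]
```

Call:
drive_tool(
  delta_pos=[
    [0,-0.0015,0.001],
    [0,0,0.001],
    [0,0,0.001],
    [0,0,0],
  ],
  spin=[0,0,0,0],
)

```text
clock: 32.22
tool_pos: [640.5, -200.5, 72.5]
orientation: [-0.013, 0.706, 0.708, -0.016]
force: [-1.7, 0.5, -1.2]
width: 0.17
```

```bash
python3 -c "
from h import *
go(638.3,-200,72,90)
"
```

```text
clk 32.23 tcp [ 640.5 -200.5   72.5] yawx 90.1 tilt 2.34 w 0.17 F [-1.7  0.5 -1.2] j [ 0.5   0.73 -0.47  1.54  0.38  1.   -0.08]
spin 0.01
delta after spin [ 0.5 -2.2  0.5]
delta now [ 0.6 -2.2  0.6]
```

Call:
drive_tool(
  delta_pos=[
    [0,0,0.001],
    [0,0,0],
  ],
  spin=[0,0],
)

```text
clock: 32.48
tool_pos: [640.7, -200.6, 72.5]
orientation: [-0.013, 0.706, 0.708, -0.015]
force: [-2.2, 0.4, -0.3]
width: 0.173
```

Call:
drive_tool(
  delta_pos=[
    [0,0,0],
    [0,0,0],
    [0,0,0],
    [0,0,0],
    [0,0,0],
  ],
  spin=[0,0,0,0,0],
  gripper=0.06,
)

```text
clock: 33.1
tool_pos: [641.3, -200.8, 72.1]
orientation: [-0.012, 0.706, 0.708, -0.015]
force: [0.4, -0.2, 0.6]
width: 0.708
```

```bash
python3 -c "
from h import *
go(638.3,-200,160,90)
p=grab_frame('wrist');save(p,'w26.png')
"
```

```text
clk 33.1 tcp [ 641.3 -200.8   72.1] yawx 90.1 tilt 2.25 w 0.708 F [ 0.4 -0.2  0.6] j [ 0.5   0.73 -0.47  1.54  0.38  1.   -0.08]
spin 0.01
delta after spin [  0.8  -3.  -87.9]
delta now [  0.4  -6.4 -87.7]
```

View pics/w26.png

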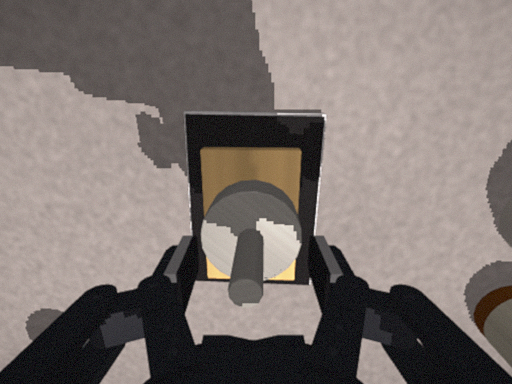

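Call:
drive_tool(
  delta_pos=[
    [0,-0.003,-0.02],
    [0,-0.002,-0.03],
    [0,0,-0.04],
    [0,0,-0.03],
    [0,0,0],
  ],
  spin=[0,0,0,0,0],
  gripper=0.085,
)

```text
clock: 33.78
tool_pos: [641.2, -199.9, 201.9]
orientation: [-0.011, 0.706, 0.708, -0.014]
force: [0.6, 0.7, 0.0]
width: 0.992
```

```bash
cat >> h.py <<'E'
def circ(p,lab,h,zlo=None):
    pass
def stem(p,x,y,z=110,tol=8):
    W=world(p); m=(abs(W[...,2]-z)<tol)&(p['depth']>0)&(np.hypot(W[...,0]-x,W[...,1]-y)<25)
    if m.any():
        c=cv2.minAreaRect(W[m][:,:2].astype(np.float32)); print("stem",m.sum(),W[m].mean(0).round(1),np.round(c[0],1),np.round(c[1]))
E
python3 -c "
from h import *
go(458.7,367.4,160,0)
p=grab_frame('wrist');save(p,'w27.png');rects(p,[('stand',12),('board',36),('disc',60)]);stem(p,638,-200)
"
```

```text
clk 33.77 tcp [ 641.2 -199.9  201.9] yawx 90.2 tilt 2.05 w 0.992 F [0.6 0.7 0. ] j [ 0.52  0.61 -0.51  1.42  0.31  1.23 -0.02]
spin -8.98
delta after spin [182.5 567.3  41.9]
delta now [ 568.  -179.3   46.1]
stand | 0.9 | 4597 | px | 258.0 | 153.0 | z50 | 13.7 | [ 639.3 -188. ] rect[ 637.9 -201.1][139. 100.]89.1 | [ 639.3 -187.7] rect[ 637.2 -201.8][140. 100.]89.2
board | 0.7 | 1987 | px | 254.0 | 156.0 | z50 | 37.8 | [ 635.9 -185.3] rect[ 636.5 -201. ][98. 64.]88.4 | [ 635.8 -184.9] rect[ 636.7 -200.9][96. 64.]89.9
disc | 0.74 | 2756 | px | 256.0 | 176.0 | z50 | 61.9 | [ 638.6 -200.5] rect[ 638.3 -200.4][61. 62.]0.9 | [ 638.6 -198.6] rect[ 638.5 -201.8][59. 60.]89.0
stem 282 [ 638.3 -201.4  110.8] [ 638.4 -202.7] [15. 15.]
```

View pics/w27.png

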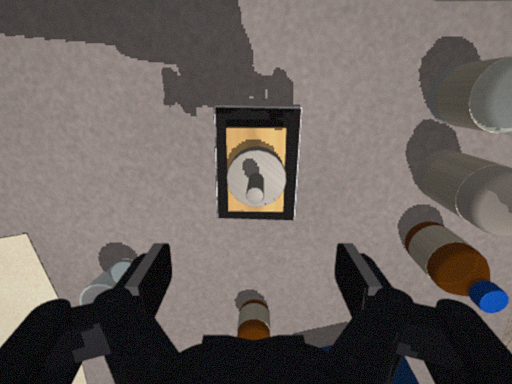

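Weight stands at (638.4,-201), 1.7 mm from the board centre and upright. Next is the grey big ring between the green ones.

Call:
drive_tool(
  delta_pos=[
    [0.03,-0.01,0],
    [0.05,-0.016,0],
    [0.055,-0.017,0],
    [0.055,-0.017,0],
    [0.055,-0.017,0],
    [0.055,-0.017,0],
    [0.055,-0.017,0],
    [0.055,-0.017,0],
    [0.055,-0.017,0],
    [0.045,-0.015,0],
    [0.025,-0.01,0],
    [0,0,0],
  ],
  spin=[0,0,0,0,0,0,0,0,0,0,0,0],
)

```text
clock: 35.48
tool_pos: [455.4, 346.7, 190.3]
orientation: [-0.021, 0.707, 0.707, -0.026]
force: [-0.3, -0.8, -0.1]
width: 0.993
```

```bash
python3 -c "
from h import *
go(461,369,110,90)
p=grab_frame('wrist');save(p,'w28.png');rects(p,[('big_ring',18)])
"
```

```text
clk 35.48 tcp [455.4 346.7 190.3] yawx 90.0 tilt 3.79 w 0.993 F [-0.3 -0.8 -0.1] j [-0.28  0.5  -0.64  1.67  0.27  1.12 -0.99]
spin 0.0
delta after spin [22.3  5.6 80.3]
delta now [22.8 10.9 79.6]
big_ring | 0.95 | 1592 | px | 244.0 | 221.0 | z50 | 19.6 | [431.9 279.5] rect[431.3 279.4][58. 63.]0.8 | [431.6 278.5] rect[431.5 277.3][57. 58.]0.9
big_ring | 0.85 | 2523 | px | 293.0 | 51.0 | z50 | 19.6 | [482.9 466.2] rect[482.7 465.4][59. 59.]0.6 | [482.8 466. ] rect[482.4 464.9][58. 59.]66.2
big_ring | 0.73 | 1886 | px | 269.0 | 146.0 | z50 | 19.6 | [461.2 371.3] rect[460.9 371.3][58. 59.]1.0 | [461.1 371.5] rect[460.9 371. ][58. 58.]1.2
```

View pics/w28.png

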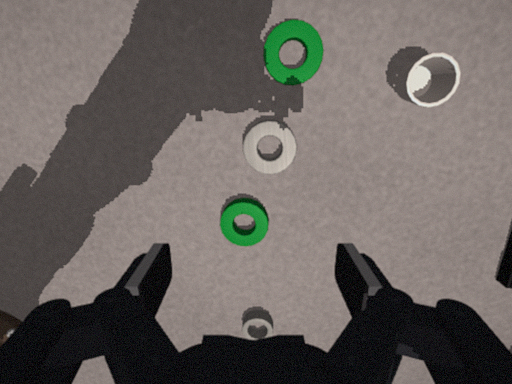

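Grey ring at (269,146) measures (461,371.2), between the green ones at (292,52) and (244,221). The tool tilt has crept to 3.8°. Earlier fast descents counteracted it, so I'll use that.

Call:
drive_tool(
  delta_pos=[
    [0.012,0.003,0],
    [0.012,0.003,0],
    [0,0,0.05],
    [0,0,0.05],
    [0,0,0],
  ],
  spin=[0,0,0,0,0],
)

```text
clock: 36.2
tool_pos: [461.5, 367.1, 87.6]
orientation: [-0.019, 0.711, 0.703, -0.025]
force: [1.6, -0.6, 0.9]
width: 0.995
```

```bash
sed -i 's/print("clk"/print("lean",M[:2,2].round(4));print("clk"/' h.py; python3 -c "
from h import *
go(461,371,60,90)
"
```

```text
lean [-0.0626 -0.0075]
clk 36.2 tcp [461.5 367.1  87.6] yawx 89.4 tilt 3.61 w 0.995 F [ 1.6 -0.6  0.9] j [-0.35  0.63 -0.58  1.73  0.36  0.94 -1.08]
spin -0.06
delta after spin [ 3.9 -0.5 27.6]
delta now [ 4.1  1.2 27.6]
```

Call:
drive_tool(
  delta_pos=[
    [0,0,-0.05],
    [0,0,-0.05],
    [0,0,0],
  ],
  spin=[0,0,0],
)

```text
clock: 36.58
tool_pos: [469.7, 370.0, 195.6]
orientation: [-0.02, 0.711, 0.703, -0.023]
force: [-0.6, -0.0, -1.5]
width: 0.996
```

Call:
drive_tool(
  delta_pos=[
    [0,0.06,0],
    [0,0.06,0],
    [0,0,0],
  ],
  spin=[0,0,0],
)

```text
clock: 36.95
tool_pos: [593.1, 369.4, 193.3]
orientation: [-0.019, 0.71, 0.703, -0.021]
force: [-0.2, -0.1, -0.9]
width: 0.994
```

Call:
drive_tool(
  delta_pos=[
    [0,-0.02,0],
    [0,-0.02,0],
    [0,-0.02,0],
    [0,-0.02,0],
    [0,-0.02,0],
    [0,-0.02,0],
    [0,0,0],
  ],
  spin=[0,0,0,0,0,0,0],
)

```text
clock: 37.83
tool_pos: [467.3, 373.3, 207.1]
orientation: [-0.021, 0.71, 0.704, -0.019]
force: [0.3, 0.4, 0.4]
width: 0.996
```

```bash
python3 -c "
from h import *
go(461,371,60,90)
"
```

```text
lean [-0.0554  0.0033]
clk 37.83 tcp [467.3 373.3 207.1] yawx 89.5 tilt 3.18 w 0.996 F [0.3 0.4 0.4] j [-0.31  0.52 -0.64  1.6   0.28  1.16 -1.01]
spin -0.05
delta after spin [ -2.3  -6.3 147.1]
delta now [ -2.7   1.9 147.2]
```

Call:
drive_tool(
  delta_pos=[
    [-0.003,-0.002,0.06],
    [0,0,0.06],
    [0,0,0.02],
    [0,0,0],
  ],
  spin=[0,0,0,0],
)

```text
clock: 38.33
tool_pos: [462.5, 372.0, 66.9]
orientation: [-0.02, 0.711, 0.703, -0.015]
force: [-0.3, -0.3, 1.4]
width: 0.996
```

```bash
python3 -c "
from h import *
go(461,371,10,90)
p=grab_frame('wrist');save(p,'w29.png');rects(p,[('big_ring',18)])
"
```

```text
lean [-0.049   0.0068]
clk 38.33 tcp [462.5 372.   66.9] yawx 89.4 tilt 2.84 w 0.996 F [-0.3 -0.3  1.4] j [-0.36  0.65 -0.57  1.75  0.39  0.88 -1.1 ]
spin -0.06
delta after spin [-1.  -1.5 56.9]
delta now [-1.4  1.4 56.9]
big_ring | 0.77 | 4330 | px | 256.0 | 210.0 | z50 | 19.6 | [461.4 372.4] rect[460.7 371.8][59. 61.]21.4 | [461.3 372.2] rect[461.2 371. ][59. 58.]21.6
big_ring | 0.76 | 3373 | px | 222.0 | 308.0 | z50 | 19.4 | [432.4 285.1] rect[430.7 285.6][61. 63.]3.8 | [432.  283.3] rect[430.9 281.4][59. 51.]4.3
big_ring | 0.6 | 6091 | px | 290.0 | 70.0 | z50 | 19.7 | [483.1 466.8] rect[482.7 465.3][58. 59.]65.7 | [482.9 466.5] rect[482.7 465.3][58. 59.]63.3
```

View pics/w29.png

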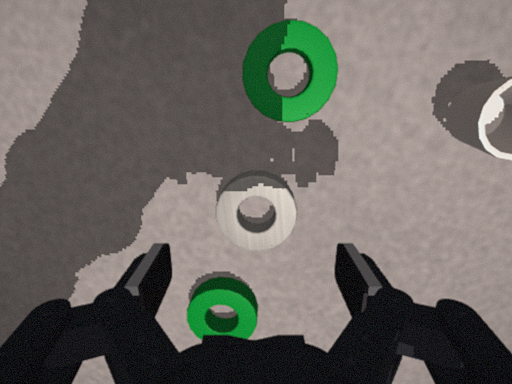

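Call:
drive_tool(
  delta_pos=[
    [-0.001,0.001,0.03],
    [0,0,0.02],
    [0,0,0.01],
    [0,0,0],
  ],
  spin=[0,0,0,0],
)

```text
clock: 38.92
tool_pos: [465.4, 375.5, 12.2]
orientation: [-0.019, 0.711, 0.703, -0.009]
force: [-0.1, -0.4, 0.4]
width: 0.997
```

```bash
python3 -c "
from h import *
go(461,371.2,1,90)
"
```

```text
lean [-0.0396  0.0144]
clk 38.92 tcp [465.4 375.5  12.2] yawx 89.3 tilt 2.42 w 0.997 F [-0.1 -0.4  0.4] j [-0.39  0.72 -0.53  1.79  0.44  0.77 -1.15]
spin -0.07
delta after spin [-4.3 -4.4 11.2]
delta now [-4.5 -3.9 11.3]
```

Call:
drive_tool(
  delta_pos=[
    [-0.0045,-0.004,0],
    [0,0,0.006],
    [0,0,0.004],
    [0,0,0],
  ],
  spin=[0,0,0,0],
)

```text
clock: 39.42
tool_pos: [461.4, 371.7, 3.5]
orientation: [-0.019, 0.711, 0.703, -0.008]
force: [-0.9, -0.4, 0.5]
width: 0.994
```

```bash
python3 -c "
from h import *
go(461,371.2,1,90)
p=grab_frame('wrist');save(p,'w30.png')
"
```

```text
lean [-0.0376  0.016 ]
clk 39.42 tcp [461.4 371.7   3.5] yawx 89.3 tilt 2.34 w 0.994 F [-0.9 -0.4  0.5] j [-0.39  0.73 -0.52  1.81  0.45  0.74 -1.16]
spin -0.07
delta after spin [-0.5 -0.4  2.5]
delta now [-0.5 -0.3  2.5]
```

View pics/w30.png

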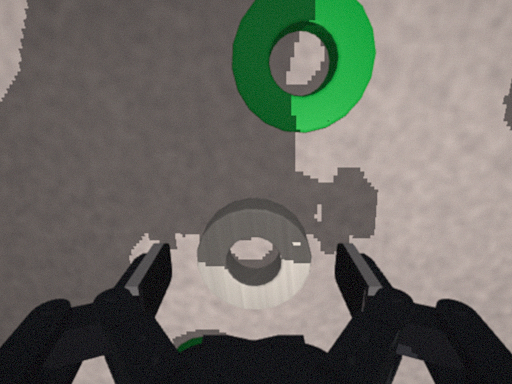

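Call:
drive_tool(
  delta_pos=[
    [-0.0005,0,0.0025],
    [0,0,0],
    [0,0,0],
    [0,0,0],
    [0,0,0],
  ],
  spin=[0,0,0,0,0],
  gripper=0.04,
)

```text
clock: 40.1
tool_pos: [461.7, 371.4, 1.7]
orientation: [-0.019, 0.711, 0.703, -0.007]
force: [0.1, 0.0, 1.5]
width: 0.668
```

```bash
python3 -c "
from h import *
go(461,371.2,1,90)
p=grab_frame('wrist');save(p,'w31.png')
"
```

```text
lean [-0.0367  0.0161]
clk 40.1 tcp [461.7 371.4   1.7] yawx 89.3 tilt 2.3 w 0.668 F [0.1 0.  1.5] j [-0.39  0.73 -0.52  1.81  0.45  0.74 -1.16]
spin -0.07
delta after spin [-0.2 -0.7  0.7]
delta now [-0.2 -0.7  0.8]
```

View pics/w31.png

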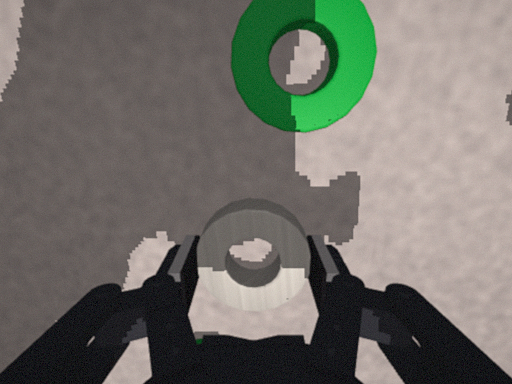

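Call:
drive_tool(
  delta_pos=[
    [0,0,-0.005],
    [0,0,-0.01],
    [0,0,-0.02],
    [0,0,-0.03],
    [0,0,-0.03],
    [0,0,-0.03],
    [0,0,-0.03],
    [0,0,0],
  ],
  spin=[0,0,0,0,0,0,0,0],
)

```text
clock: 41.15
tool_pos: [466.7, 368.1, 163.8]
orientation: [-0.019, 0.711, 0.703, -0.008]
force: [-0.7, -0.3, -3.1]
width: 0.674
```

```bash
python3 -c "
from h import *
go(638.4,-201,165,90)
p=grab_frame('wrist');save(p,'w32.png')
"
```

```text
lean [-0.038   0.0154]
clk 41.15 tcp [466.7 368.1 163.8] yawx 89.4 tilt 2.35 w 0.674 F [-0.7 -0.3 -3.1] j [-0.31  0.54 -0.63  1.68  0.31  1.05 -1.04]
spin -0.06
delta after spin [-569.1  171.7   -1.2]
delta now [-567.1  177.6  -16.4]
```

View pics/w32.png

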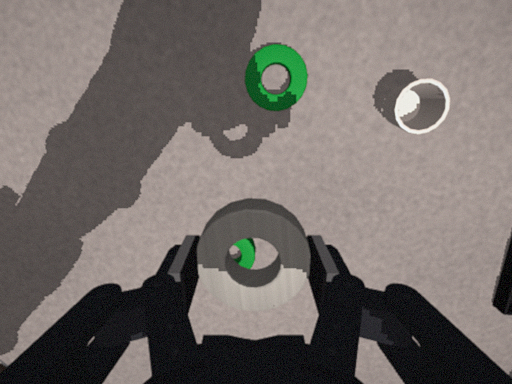

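Call:
drive_tool(
  delta_pos=[
    [-0.015,0.005,-0.001],
    [-0.026,0.008,-0.001],
    [-0.026,0.008,-0.001],
    [-0.026,0.008,-0.001],
    [-0.026,0.008,-0.001],
    [-0.026,0.008,-0.001],
    [-0.026,0.008,-0.001],
    [-0.026,0.008,-0.001],
    [-0.026,0.008,-0.001],
    [-0.026,0.008,-0.001],
    [-0.026,0.008,-0.001],
    [-0.026,0.008,-0.001],
  ],
  spin=[0,0,0,0,0,0,0,0,0,0,0,0],
)

```text
clock: 42.7
tool_pos: [550.1, 38.0, 151.5]
orientation: [-0.023, 0.712, 0.701, -0.024]
force: [-0.9, -0.2, -2.7]
width: 0.671
```

```bash
python3 -c "
from h import *
go(638.4,-201,165,90)
"
```

```text
lean [-0.0655 -0.0007]
clk 42.7 tcp [550.1  38.  151.5] yawx 89.2 tilt 3.76 w 0.671 F [-0.9 -0.2 -2.7] j [ 0.26  0.51 -0.59  1.76  0.3   1.04 -0.46]
spin -0.08
delta after spin [-239.    88.3  -13.5]
delta now [-237.6   90.8  -19.1]
```

Call:
drive_tool(
  delta_pos=[
    [0,0,-0.03],
    [0,0,-0.06],
    [0,0,-0.05],
    [0,0,0.04],
    [0,0,0.06],
    [0,0,0.04],
    [0,0,-0.04],
    [0,0,-0.06],
    [0,0,-0.04],
    [0,0,0.04],
    [0,0,0.06],
    [0,0,0],
  ],
  spin=[0,0,0,0,0,0,0,0,0,0,0,0],
)

```text
clock: 44.2
tool_pos: [542.4, 15.2, 177.6]
orientation: [-0.03, 0.718, 0.695, -0.036]
force: [-0.4, -0.8, -1.8]
width: 0.668
```

```bash
python3 -c "
from h import *
go(638.4,-201,165,90)
"
```

```text
lean [-0.0937 -0.0078]
clk 44.2 tcp [542.4  15.2 177.6] yawx 88.2 tilt 5.4 w 0.668 F [-0.4 -0.8 -1.8] j [ 0.29  0.48 -0.59  1.73  0.27  1.12 -0.42]
spin -0.18
delta after spin [-216.2   96.    12.6]
delta now [-212.9  103.7    5.2]
```

Call:
drive_tool(
  delta_pos=[
    [0,0,-0.0001],
    [0,0,-0.0001],
    [0,0,-0.0001],
    [0,0,-0.0001],
  ],
  spin=[0,0,0,0],
)

```text
clock: 44.7
tool_pos: [545.3, 15.0, 182.8]
orientation: [-0.028, 0.718, 0.695, -0.034]
force: [1.3, 0.5, -2.6]
width: 0.667
```

Call:
drive_tool(
  delta_pos=[
    [0,0,-0.06],
    [0,0,-0.06],
    [0,0,0],
  ],
  spin=[0,0,0],
)

```text
clock: 45.08
tool_pos: [556.2, 16.4, 306.8]
orientation: [-0.028, 0.718, 0.695, -0.034]
force: [0.3, -0.3, -3.3]
width: 0.669
```

Call:
drive_tool(
  delta_pos=[
    [0,0,0.05],
    [0,0,0.05],
    [0,0,0],
  ],
  spin=[0,0,0],
)

```text
clock: 45.45
tool_pos: [547.4, 15.7, 205.4]
orientation: [-0.027, 0.718, 0.695, -0.033]
force: [0.7, -0.2, -1.4]
width: 0.668
```

Call:
drive_tool(
  delta_pos=[
    [0,0.05,0],
    [0,0.05,0],
    [0,0,0],
  ],
  spin=[0,0,0],
)

```text
clock: 45.82
tool_pos: [650.6, 12.6, 201.1]
orientation: [-0.026, 0.718, 0.695, -0.032]
force: [-0.4, -0.1, -2.8]
width: 0.668
```

```bash
python3 -c "
from h import *
go(638.4,-201,165,90)
"
```

```text
lean [-0.0824 -0.0072]
clk 45.83 tcp [650.6  12.6 201.1] yawx 88.2 tilt 4.75 w 0.668 F [-0.4 -0.1 -2.8] j [ 0.23  0.62 -0.55  1.42  0.31  1.28 -0.39]
spin -0.18
delta after spin [-213.6  -12.2   36.1]
delta now [-213.5   -2.3   38.5]
```

Call:
drive_tool(
  delta_pos=[
    [-0.05,0,0],
    [-0.05,0,0],
    [0,0,0],
  ],
  spin=[-0.1,-0.08,0],
)

```text
clock: 46.2
tool_pos: [649.6, -88.2, 206.8]
orientation: [-0.026, 0.705, 0.708, -0.03]
force: [0.1, 0.3, -3.7]
width: 0.666
```

```bash
python3 -c "
from h import *
go(638.4,-201,165,90)
"
```

```text
lean [-0.0788 -0.006 ]
clk 46.2 tcp [649.6 -88.2 206.8] yawx 90.2 tilt 4.53 w 0.666 F [ 0.1  0.3 -3.7] j [ 0.38  0.61 -0.55  1.41  0.32  1.29 -0.2 ]
spin 0.02
delta after spin [-112.8  -11.2   41.8]
delta now [-112.5   -8.2   43.2]
```

Call:
drive_tool(
  delta_pos=[
    [-0.055,-0.004,0],
    [-0.055,-0.004,0],
    [0,0,0],
    [0,0,0.001],
    [0,0,0.001],
    [0,0,0.001],
    [0,0,0.001],
    [0,0,0.001],
    [0,0,0.001],
    [0,0,0.001],
    [0,0,0.001],
    [0,0,0.001],
  ],
  spin=[0,0,0,0,0,0,0,0,0,0,0,0],
)

```text
clock: 47.7
tool_pos: [642.9, -192.6, 206.2]
orientation: [-0.025, 0.703, 0.711, -0.026]
force: [0.7, -0.2, -2.8]
width: 0.666
```

```bash
python3 -c "
from h import *
go(638.4,-201,165,90)
"
```

```text
lean [-0.0722 -0.0026]
clk 47.7 tcp [ 642.9 -192.6  206.2] yawx 90.7 tilt 4.14 w 0.666 F [ 0.7 -0.2 -2.8] j [ 0.52  0.63 -0.54  1.37  0.33  1.3  -0.04]
spin 0.07
delta after spin [-8.4 -4.5 41.2]
delta now [-8.3 -1.6 41.4]
```

Call:
drive_tool(
  delta_pos=[
    [-0.008,-0.002,0],
    [0,0.001,0.03],
    [0,0.001,0.03],
    [0,0,0.01],
    [0,0,0],
  ],
  spin=[0.07,0,0,0,0],
)

```text
clock: 48.32
tool_pos: [638.2, -204.4, 136.0]
orientation: [-0.023, 0.709, 0.705, -0.026]
force: [0.1, -0.7, -2.5]
width: 0.664
```

```bash
python3 -c "
from h import *
go(638.9,-200.8,125,90)
p=grab_frame('wrist');save(p,'w33.png');stem(p,638,-201);rects(p,[('stand',12)])
p=grab_frame('side');save(p,'s33.png',(60,200,180,340),4)
"
```

```text
lean [-0.0701 -0.0045]
clk 48.33 tcp [ 638.2 -204.4  136. ] yawx 89.7 tilt 4.03 w 0.664 F [ 0.1 -0.7 -2.5] j [ 0.53  0.69 -0.52  1.46  0.36  1.16 -0.07]
spin -0.03
delta after spin [ 3.6  0.7 11. ]
delta now [ 3.7  1.5 10.9]
stand | 0.73 | 5540 | px | 268.0 | 143.0 | z50 | 13.7 | [ 642.7 -169.4] rect[ 637.8 -201. ][139. 100.]89.1 | [ 642.6 -169.3] rect[ 637.4 -200.8][138. 100.]89.3
```

View pics/w33.png

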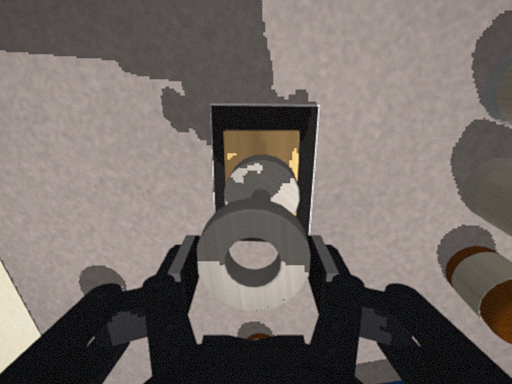

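View pics/s33.png

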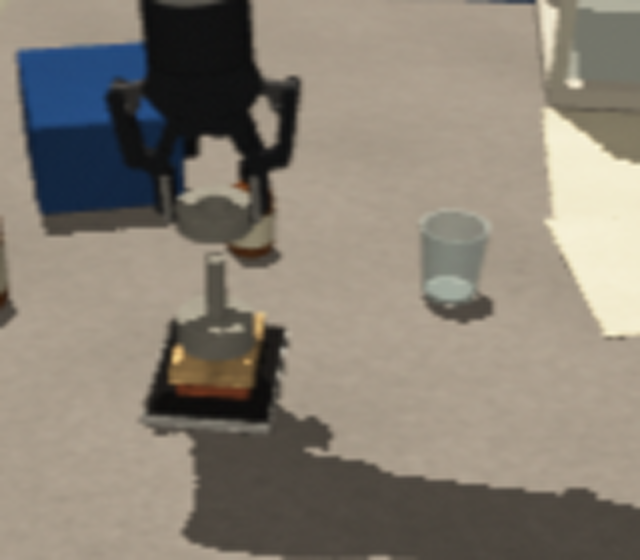

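Call:
drive_tool(
  delta_pos=[
    [0.0037,0.001,0],
    [0,0.0005,0.006],
    [0,0.0005,0.006],
    [0,0,0],
  ],
  spin=[0,0,0,0],
)

```text
clock: 48.98
tool_pos: [641.5, -200.0, 126.4]
orientation: [-0.021, 0.708, 0.705, -0.025]
force: [-0.1, 0.1, -3.2]
width: 0.667
```

```bash
python3 -c "
from h import *
go(638.9,-200.8,62,90)
p=grab_frame('wrist');save(p,'w34.png')
"
```

```text
lean [-0.0648 -0.0054]
clk 48.98 tcp [ 641.5 -200.   126.4] yawx 89.7 tilt 3.73 w 0.667 F [-0.1  0.1 -3.2] j [ 0.52  0.69 -0.51  1.47  0.37  1.14 -0.08]
spin -0.03
delta after spin [-0.8 -2.6 64.4]
delta now [-0.5  1.6 64.4]
```

View pics/w34.png

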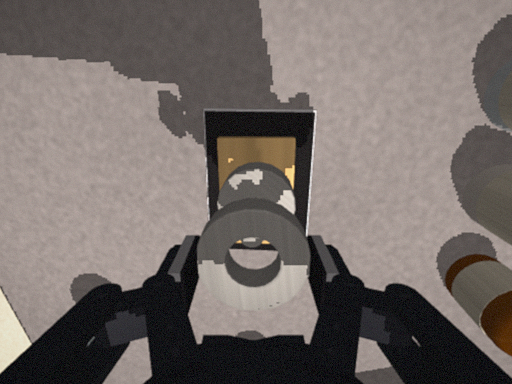

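Call:
drive_tool(
  delta_pos=[
    [-0.0005,-0.001,0.008],
    [0,0,0.008],
    [0,0,0.004],
    [0,0,0],
  ],
  spin=[0,0,0,0],
)

```text
clock: 49.52
tool_pos: [638.9, -200.9, 104.9]
orientation: [-0.021, 0.709, 0.705, -0.025]
force: [0.1, -0.2, -2.2]
width: 0.662
```

```bash
python3 -c "
from h import *
go(638.9,-200.8,62,90)
p=grab_frame('wrist');save(p,'w35.png');stem(p,638.5,-201,110,9)
"
```

```text
lean [-0.0652 -0.0054]
clk 49.52 tcp [ 638.9 -200.9  104.9] yawx 89.7 tilt 3.75 w 0.662 F [ 0.1 -0.2 -2.2] j [ 0.52  0.71 -0.51  1.49  0.38  1.1  -0.09]
spin -0.03
delta after spin [ 0.1  0.  42.9]
delta now [ 0.3  2.8 42.8]
stem 1380 [ 638.1 -207.   112.1] [ 636.8 -205.7] [22. 27.]
```

View pics/w35.png

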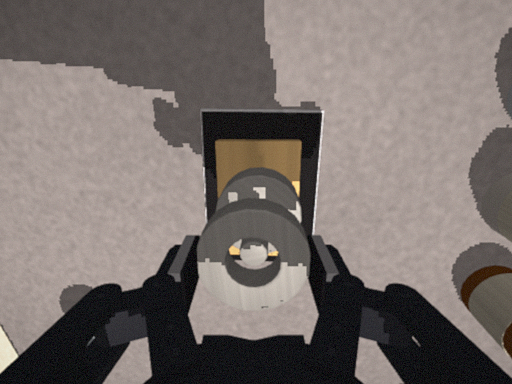

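The stem at (253,253) is centred in the ring hole. Continuing down.

Call:
drive_tool(
  delta_pos=[
    [0,0.0008,0.01],
    [0,0.0008,0.01],
    [0,0.0005,0.008],
    [0,0,0.004],
    [0,0,0],
  ],
  spin=[0,0,0,0,0],
)

```text
clock: 50.2
tool_pos: [639.0, -201.0, 70.5]
orientation: [-0.021, 0.709, 0.705, -0.025]
force: [0.1, -0.3, -3.1]
width: 0.67
```

```bash
python3 -c "
from h import *
go(638.9,-200.8,62,90)
p=grab_frame('wrist');save(p,'w36.png')
"
```

```text
lean [-0.0651 -0.0053]
clk 50.2 tcp [ 639.  -201.    70.5] yawx 89.7 tilt 3.74 w 0.67 F [ 0.1 -0.3 -3.1] j [ 0.51  0.75 -0.5   1.52  0.4   1.04 -0.1 ]
spin -0.03
delta after spin [ 0.2 -0.1  8.5]
delta now [0.2 0.4 8.5]
```

View pics/w36.png

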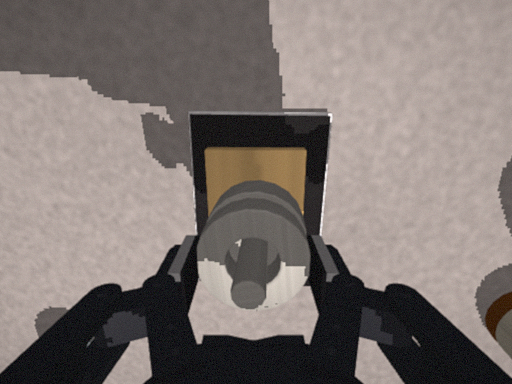

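Call:
drive_tool(
  delta_pos=[
    [0,0,0.004],
    [0,0,0.002],
    [0,0,0.0015],
    [0,0,0.001],
    [0,0,0],
  ],
  spin=[0,0,0,0,0],
)

```text
clock: 50.88
tool_pos: [639.2, -201.2, 62.8]
orientation: [-0.02, 0.709, 0.705, -0.025]
force: [0.2, -0.1, -1.7]
width: 0.668
```

```bash
python3 -c "
from h import *
go(638.9,-200.8,62,90)
"
```

```text
lean [-0.0633 -0.0059]
clk 50.88 tcp [ 639.2 -201.2   62.8] yawx 89.7 tilt 3.65 w 0.668 F [ 0.2 -0.1 -1.7] j [ 0.51  0.76 -0.49  1.53  0.41  1.03 -0.11]
spin -0.03
delta after spin [ 0.4 -0.3  0.8]
delta now [ 0.4 -0.2  0.8]
```

Call:
drive_tool(
  delta_pos=[
    [0,0,0.001],
    [0,0,0.001],
    [0,0,0],
  ],
  spin=[0,0,0],
)

```text
clock: 51.25
tool_pos: [639.5, -201.3, 62.7]
orientation: [-0.019, 0.709, 0.705, -0.024]
force: [-0.9, 0.3, -0.9]
width: 0.668
```

Call:
drive_tool(
  delta_pos=[
    [0,0,0],
    [0,0,0],
    [0,0,0],
    [0,0,0],
    [0,0,-0.03],
    [0,0,-0.04],
    [0,0,-0.04],
    [0,0,0],
  ],
  spin=[0,0,0,0,0,0,0,0],
  gripper=0.08,
)

```text
clock: 52.25
tool_pos: [646.8, -200.4, 175.0]
orientation: [-0.02, 0.709, 0.705, -0.024]
force: [0.5, -0.2, 0.1]
width: 0.935
```

```bash
python3 -c "
from h import *
go(448,113,180,90)
p=grab_frame('wrist');save(p,'w37.png');rects(p,[('disc',60),('big_ring',78),('board',36)]);stem(p,638.5,-201,110,9)
"
```

```text
lean [-0.0618 -0.0059]
clk 52.25 tcp [ 646.8 -200.4  175. ] yawx 89.7 tilt 3.56 w 0.935 F [ 0.5 -0.2  0.1] j [ 0.52  0.66 -0.53  1.41  0.34  1.23 -0.05]
spin -0.03
delta after spin [ 313.4 -198.8   -5. ]
delta now [ 312.4 -200.5    5.5]
disc | 0.58 | 1101 | px | 252.0 | 184.0 | z50 | 72.2 | [ 638.  -201.8] rect[ 633.7 -196.8][63. 48.]58.9 | [ 639.7 -192.8] rect[ 637.5 -190.4][43. 45.]51.4
big_ring | 0.59 | 2664 | px | 253.0 | 187.0 | z50 | 79.7 | [ 639.7 -198.7] rect[ 639.2 -201.2][60. 61.]33.9 | [ 639.6 -199. ] rect[ 639.1 -201.6][58. 59.]32.6
board | 0.7 | 1986 | px | 252.0 | 150.0 | z50 | 37.8 | [ 636.6 -174.5] rect[ 637.  -201.2][97. 65.]89.9 | [ 636.7 -174. ] rect[ 636.7 -201.2][96. 64.]89.9
stem 362 [ 638.6 -201.3  110.5] [ 638.4 -202.3] [15. 15.]
```

View pics/w37.png

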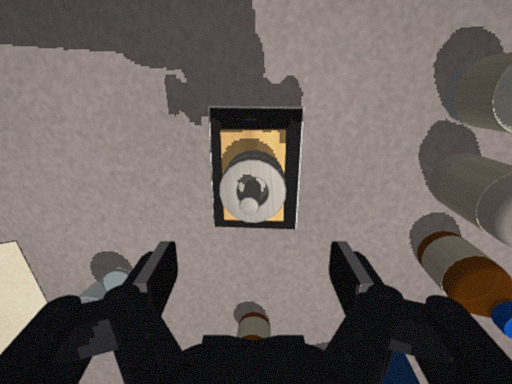

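Big ring is seated, centre (639.1,-201.4) against the stem at (638.4,-201.3). Next is the small ring, moved in bursts with pause rows to limit tilt drift.

Call:
drive_tool(
  delta_pos=[
    [0.052,-0.033,0],
    [0.052,-0.033,0],
    [0,0,0],
    [0.052,-0.033,0],
    [0.052,-0.033,0],
    [0,0,0],
    [0.05,-0.033,0],
    [0.05,-0.033,0],
    [0,0,0],
  ],
  spin=[0,0,0,0,0,0,0,0,0],
  gripper=0.085,
)

```text
clock: 53.58
tool_pos: [446.2, 106.0, 174.8]
orientation: [-0.027, 0.711, 0.702, -0.03]
force: [-0.0, -0.5, 0.0]
width: 0.996
```

```bash
python3 -c "
from h import *
go(448.5,114,100,90)
p=grab_frame('wrist');save(p,'w38.png');rects(p,[('small_ring',18)])
"
```

```text
lean [-0.0809 -0.0032]
clk 53.58 tcp [446.2 106.  174.8] yawx 89.3 tilt 4.65 w 0.996 F [-0.  -0.5  0. ] j [ 0.2   0.36 -0.68  1.93  0.22  1.01 -0.59]
spin -0.07
delta after spin [ 8.   2.3 74.8]
delta now [ 8.3  8.3 74.3]
small_ring | 0.66 | 965 | px | 267.0 | 164.0 | z50 | 19.3 | [448.3 114.9] rect[448.7 114.7][45. 43.]90.0 | [448.6 115.2] rect[448.8 114.6][42. 43.]88.9
```

View pics/w38.png

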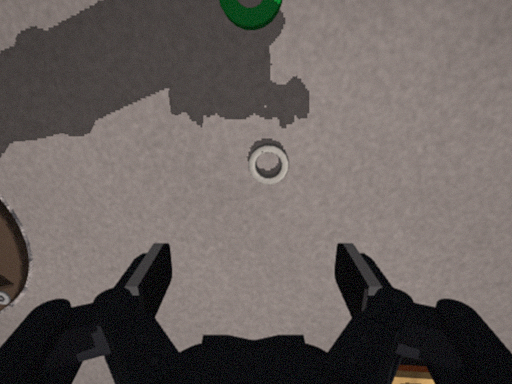

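Call:
drive_tool(
  delta_pos=[
    [0.008,0.002,0],
    [0,0,0.003],
    [0,0,0.003],
    [0,0,0.003],
    [0,0,0.003],
    [0,0,0.003],
    [0,0,0.003],
    [0,0,0.003],
    [0,0,0.003],
    [0,0,0.003],
    [0,0,0.003],
    [0,0,0.003],
  ],
  spin=[-0.07,0,0,0,0,0,0,0,0,0,0,0],
)

```text
clock: 55.18
tool_pos: [449.9, 106.7, 137.8]
orientation: [-0.027, 0.711, 0.702, -0.031]
force: [0.5, 0.9, -0.4]
width: 0.999
```

Call:
drive_tool(
  delta_pos=[
    [0,0,0.004],
    [0,0,0.004],
    [0,0,0.004],
    [0,0,0.004],
    [0,0,0.004],
    [0,0,0.004],
    [0,0,0.004],
    [0,0,0.004],
    [0,0,0.004],
    [0,0,0.004],
    [0,0,0.004],
    [0,0,0],
  ],
  spin=[0,0,0,0,0,0,0,0,0,0,0,0],
)

```text
clock: 56.68
tool_pos: [445.9, 106.4, 90.5]
orientation: [-0.027, 0.711, 0.702, -0.031]
force: [0.3, -0.3, 1.0]
width: 0.996
```

```bash
python3 -c "
from h import *
go(448.7,114.6,10,90)
"
```

```text
lean [-0.0825 -0.0046]
clk 56.67 tcp [445.9 106.4  90.5] yawx 89.3 tilt 4.74 w 0.996 F [ 0.3 -0.3  1. ] j [ 0.14  0.47 -0.62  2.02  0.33  0.83 -0.68]
spin -0.07
delta after spin [ 8.2  2.8 80.5]
delta now [ 8.6  9.3 80. ]
```

Call:
drive_tool(
  delta_pos=[
    [0.008,0.005,0],
    [0,0,0],
    [0,0,0.03],
    [0,0,0.02],
    [0,0,0.01],
    [0,0,0],
  ],
  spin=[-0.07,0,0,0,0,0],
)

```text
clock: 57.42
tool_pos: [448.1, 115.9, 29.8]
orientation: [-0.027, 0.706, 0.707, -0.029]
force: [0.2, 0.7, 1.6]
width: 0.999
```

```bash
python3 -c "
from h import *
go(448.7,114.6,10,90)
"
```

```text
lean [-0.0794 -0.0034]
clk 57.42 tcp [448.1 115.9  29.8] yawx 90.1 tilt 4.56 w 0.999 F [0.2 0.7 1.6] j [ 0.07  0.57 -0.57  2.06  0.42  0.7  -0.76]
spin 0.01
delta after spin [-1.3  0.6 19.8]
delta now [-1.2  2.1 19.7]
```

Tilt is 4.6° along the jaw axis. I'll spin the tool 90° so the lean runs along the pads and doesn't affect a round grip.

Call:
drive_tool(
  delta_pos=[
    [0,0,-0.01],
    [0,0,-0.01],
    [0,0,0],
    [0,0,0],
    [0,0,0],
    [0,0,0],
    [0,0,0],
    [0,0,0],
    [0,0,0],
    [0,0,0],
  ],
  spin=[-1,-1,-1,-1,-1,-1,-1,-1,-1,0],
)

```text
clock: 58.68
tool_pos: [455.3, 116.0, 58.4]
orientation: [-0.034, -0.024, 0.999, -0.001]
force: [-0.9, 0.3, 0.2]
width: 0.997
```

```bash
python3 -c "
from h import *
go(448.7,114.6,3,0)
p=grab_frame('wrist');save(p,'w39.png');rects(p,[('small_ring',18)])
"
```

```text
lean [-0.0676 -0.0046]
clk 58.67 tcp [455.3 116.   58.4] yawx -177.2 tilt 3.89 w 0.997 F [-0.9  0.3  0.2] j [ 0.37  0.68 -1.01  2.02  0.7   0.92  0.59]
spin 0.28
delta after spin [ 6.6 -1.4 55.4]
delta now [ 2.9 -1.  55.7]
small_ring | 0.82 | 2380 | px | 250.0 | 209.0 | z50 | 19.2 | [447.6 113.4] rect[447.7 113.8][43. 46.]81.3 | [447.7 113.4] rect[448.5 113.5][43. 43.]65.9
```

View pics/w39.png

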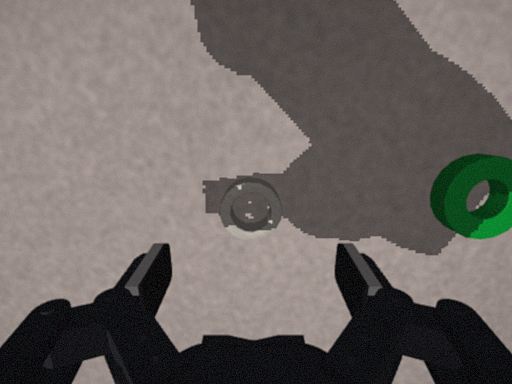

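Call:
drive_tool(
  delta_pos=[
    [0.003,0,0.02],
    [0,0,0.02],
    [0,0,0.008],
    [0,0,0],
  ],
  spin=[0,0,0,0],
)

```text
clock: 59.28
tool_pos: [450.2, 115.9, 11.0]
orientation: [-0.032, -0.017, 0.999, -0.002]
force: [0.4, 0.7, 0.3]
width: 0.991
```

```bash
python3 -c "
from h import *
go(448.6,113.9,3,3)
p=grab_frame('wrist');save(p,'w40.png');rects(p,[('small_ring',18)])
"
```

```text
lean [-0.0643 -0.0057]
clk 59.27 tcp [450.2 115.9  11. ] yawx -178.1 tilt 3.7 w 0.991 F [0.4 0.7 0.3] j [ 0.31  0.74 -0.94  2.06  0.78  0.83  0.5 ]
spin -0.11
delta after spin [ 1.7 -1.9  8. ]
delta now [ 1.2 -1.9  8.1]
small_ring | 0.75 | 4004 | px | 249.0 | 244.0 | z50 | 19.2 | [446.5 113.6] rect[446.5 113.9][43. 48.]82.9 | [447.3 113.6] rect[448.2 113.6][42. 43.]82.6
```

View pics/w40.png

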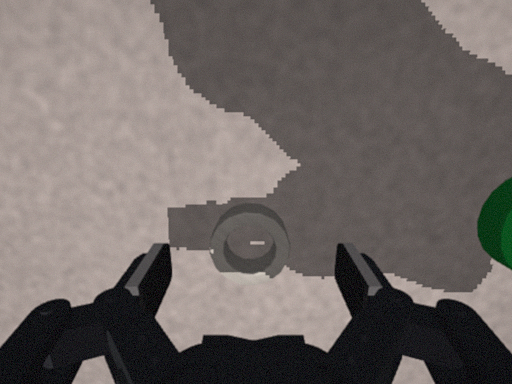

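Call:
drive_tool(
  delta_pos=[
    [0.0015,-0.002,0.004],
    [0,0,0.004],
    [0,0,0],
  ],
  spin=[0,0,0],
)

```text
clock: 59.75
tool_pos: [449.3, 113.9, 4.1]
orientation: [-0.031, -0.016, 0.999, -0.002]
force: [-0.4, 0.6, -0.2]
width: 1.0
```

Call:
drive_tool(
  delta_pos=[
    [0,0,0],
    [0,0,0],
    [0,0,0],
    [0,0,0],
    [0,0,0],
    [0,0,0],
  ],
  spin=[0,0,0,0,0,0],
  gripper=0.025,
)

```text
clock: 60.5
tool_pos: [449.5, 113.9, 4.9]
orientation: [-0.031, -0.016, 0.999, -0.002]
force: [-0.2, 0.0, 0.7]
width: 0.488
```

```bash
python3 -c "
from h import *
go(448.6,113.9,3,3)
p=grab_frame('wrist');save(p,'w41.png');rects(p,[('small_ring',18)])
"
```

```text
lean [-0.0612 -0.0055]
clk 60.5 tcp [449.5 113.9   4.9] yawx -178.1 tilt 3.52 w 0.488 F [-0.2  0.   0.7] j [ 0.31  0.74 -0.93  2.07  0.8   0.81  0.48]
spin -0.11
delta after spin [ 0.9 -0.   1.9]
delta now [ 0.8 -0.   2. ]
small_ring | 0.95 | 4333 | px | 252.0 | 251.0 | z50 | 19.2 | [446.7 113.6] rect[446.7 114. ][42. 48.]89.8 | [447.4 113.7] rect[448.5 113.8][43. 42.]1.0
```

View pics/w41.png

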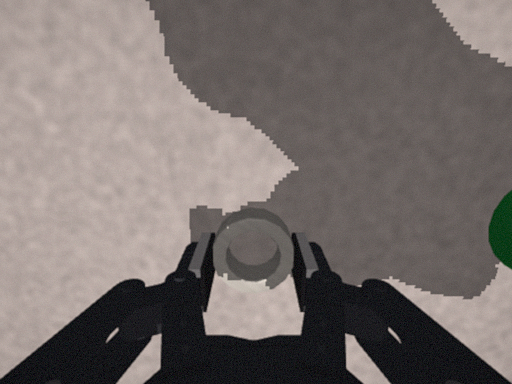

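Call:
drive_tool(
  delta_pos=[
    [0,0,-0.005],
    [0,0,-0.01],
    [0,0,-0.015],
    [0,0,0],
    [0,0,0],
    [0,0,0],
    [0,0,0],
    [0,0,0],
    [0,0,0],
  ],
  spin=[0,0,0,1,1,1,1,1,0],
)

```text
clock: 61.72
tool_pos: [453.3, 115.8, 43.0]
orientation: [-0.025, 0.419, 0.907, -0.013]
force: [1.1, -0.4, -0.4]
width: 0.485
```

Call:
drive_tool(
  delta_pos=[
    [0,0,0],
    [0,0,0],
    [0,0,0],
    [0,0,0],
    [0,0,-0.04],
    [0,0,-0.05],
    [0,0,-0.03],
    [0,0,0],
  ],
  spin=[1,1,1,1,0,0,0,0],
)

```text
clock: 62.72
tool_pos: [459.5, 117.5, 169.7]
orientation: [-0.02, 0.698, 0.715, -0.02]
force: [0.1, 0.6, -1.8]
width: 0.487
```

```bash
python3 -c "
from h import *
go(639,-201.2,175,90)
p=grab_frame('wrist');save(p,'w42.png')
p=grab_frame('side');save(p,'s42.png',(120,270,190,370),4)
"
```

```text
lean [-0.0571 -0.0004]
clk 62.73 tcp [459.5 117.5 169.7] yawx 91.4 tilt 3.27 w 0.487 F [ 0.1  0.6 -1.8] j [ 0.19  0.38 -0.69  1.92  0.26  0.99 -0.6 ]
spin 0.14
delta after spin [-318.7  179.5   -5.3]
delta now [-323.   171.1  -15.4]
```

View pics/w42.png

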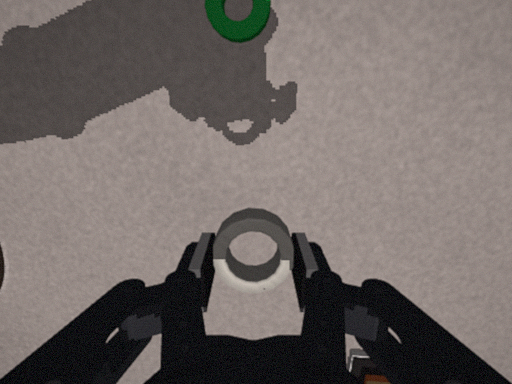

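View pics/s42.png

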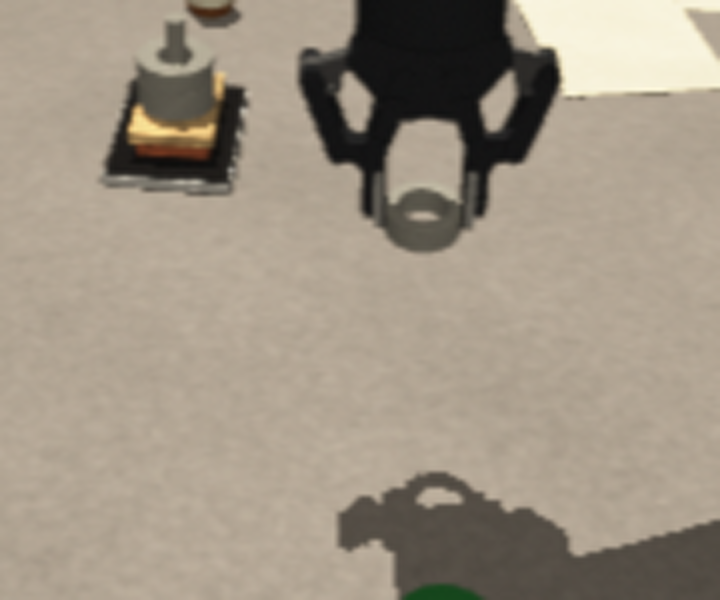

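Call:
drive_tool(
  delta_pos=[
    [-0.045,0.024,-0.003],
    [-0.05,0.026,-0.003],
    [0,0,0],
    [-0.05,0.027,-0.003],
    [-0.05,0.027,-0.003],
    [0,0,0],
    [-0.05,0.027,-0.003],
    [-0.04,0.022,-0.003],
    [0,0,0],
    [-0.03,0.015,-0.002],
    [0,0,0],
  ],
  spin=[0,0,0.14,0,0,0,0,0,0,0,0],
)

```text
clock: 64.2
tool_pos: [627.2, -192.6, 160.4]
orientation: [-0.033, 0.697, 0.715, -0.028]
force: [-0.3, -0.8, -1.3]
width: 0.487
```

```bash
python3 -c "
from h import *
go(638.5,-202.2,135,90)
p=grab_frame('wrist');save(p,'w43.png')
"
```

```text
lean [-0.0855  0.0061]
clk 64.2 tcp [ 627.2 -192.6  160.4] yawx 91.4 tilt 4.92 w 0.487 F [-0.3 -0.8 -1.3] j [ 0.54  0.66 -0.55  1.46  0.35  1.21 -0.04]
spin 0.14
delta after spin [-9.6 11.3 25.4]
delta now [-10.1  13.2  24.2]
```

View pics/w43.png

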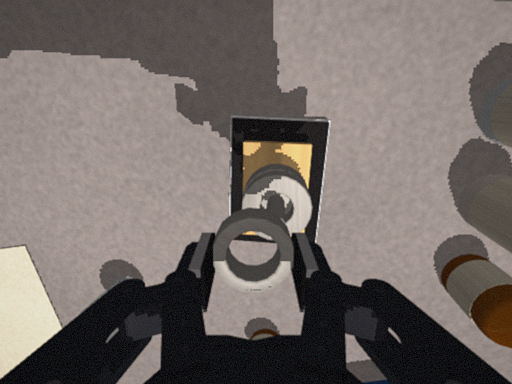

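Call:
drive_tool(
  delta_pos=[
    [-0.01,0.011,0],
    [0,0,0],
    [0,0,0.015],
    [0,0.001,0.01],
    [0,0,0],
  ],
  spin=[0.14,0,0,0,0],
)

```text
clock: 64.88
tool_pos: [636.0, -194.2, 131.3]
orientation: [-0.035, 0.703, 0.71, -0.028]
force: [-0.3, -0.7, -1.7]
width: 0.485
```

```bash
python3 -c "
from h import *
go(638.5,-202.2,120,90)
p=grab_frame('wrist');save(p,'w44.png')
"
```

```text
lean [-0.0889  0.0101]
clk 64.88 tcp [ 636.  -194.2  131.3] yawx 90.5 tilt 5.13 w 0.485 F [-0.3 -0.7 -1.7] j [ 0.53  0.7  -0.54  1.45  0.36  1.18 -0.06]
spin 0.05
delta after spin [-8.   2.5 11.3]
delta now [-8.1  3.4 11. ]
```

View pics/w44.png

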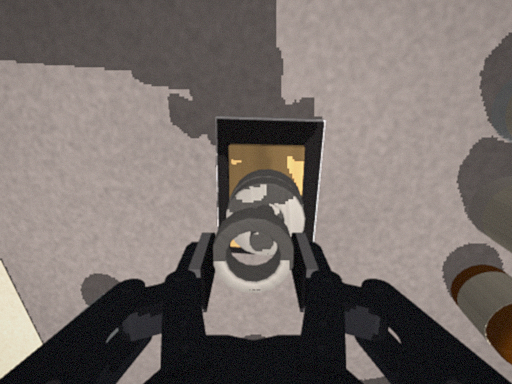

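Call:
drive_tool(
  delta_pos=[
    [-0.008,0.003,0],
    [0,0,0],
    [0,0.0005,0.004],
    [0,0.0005,0.004],
    [0,0,0],
  ],
  spin=[0,0,0,0,0],
)

```text
clock: 65.55
tool_pos: [640.3, -203.2, 123.7]
orientation: [-0.034, 0.704, 0.709, -0.027]
force: [-0.7, 0.2, -1.3]
width: 0.486
```

```bash
python3 -c "
from h import *
go(638.5,-202.2,120,90)
p=grab_frame('wrist');save(p,'w45.png');save(p,'w45c.png',(180,300,180,330),5)
p=grab_frame('side');save(p,'s45.png',(60,180,180,300),5)
"
```

```text
lean [-0.0869  0.0097]
clk 65.55 tcp [ 640.3 -203.2  123.7] yawx 90.4 tilt 5.02 w 0.486 F [-0.7  0.2 -1.3] j [ 0.53  0.72 -0.53  1.44  0.37  1.17 -0.05]
spin 0.04
delta after spin [ 1.  -1.8  3.7]
delta now [ 1.  -1.4  3.8]
```

View pics/w45c.png

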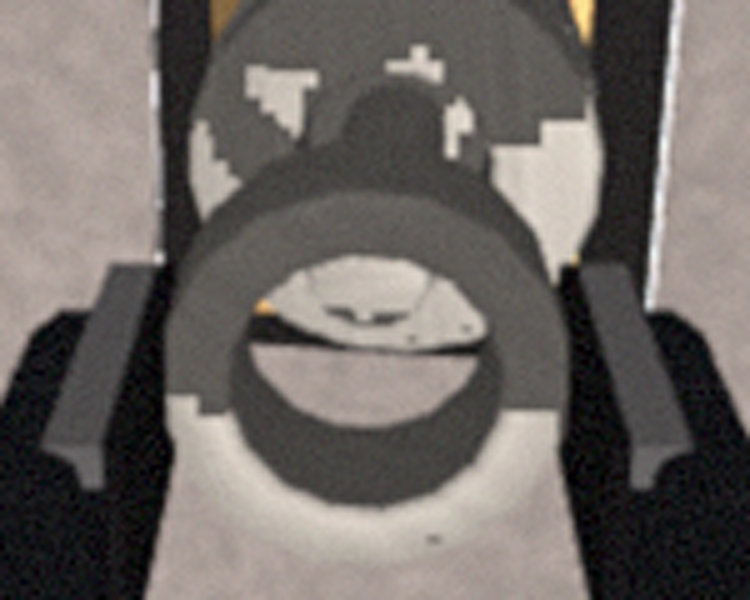

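View pics/s45.png

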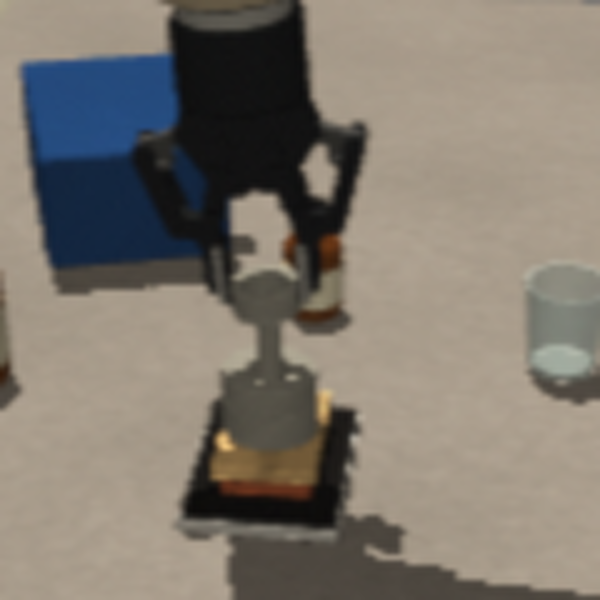

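Call:
drive_tool(
  delta_pos=[
    [0.001,-0.001,0.004],
    [0,0.0003,0.004],
    [0,0,0],
  ],
  spin=[0,0,0],
)

```text
clock: 66.03
tool_pos: [639.0, -201.9, 115.7]
orientation: [-0.034, 0.703, 0.709, -0.027]
force: [0.5, -1.0, -1.1]
width: 0.484
```

```bash
python3 -c "
from h import *
go(638.5,-202.2,83,90)
p=grab_frame('wrist');save(p,'w46c.png',(180,300,180,330),5)
"
```

```text
lean [-0.0863  0.0095]
clk 66.03 tcp [ 639.  -201.9  115.7] yawx 90.5 tilt 4.98 w 0.484 F [ 0.5 -1.  -1.1] j [ 0.53  0.72 -0.53  1.46  0.37  1.15 -0.06]
spin 0.05
delta after spin [-0.3 -0.5 32.7]
delta now [-0.6  2.3 32.6]
```

View pics/w46c.png

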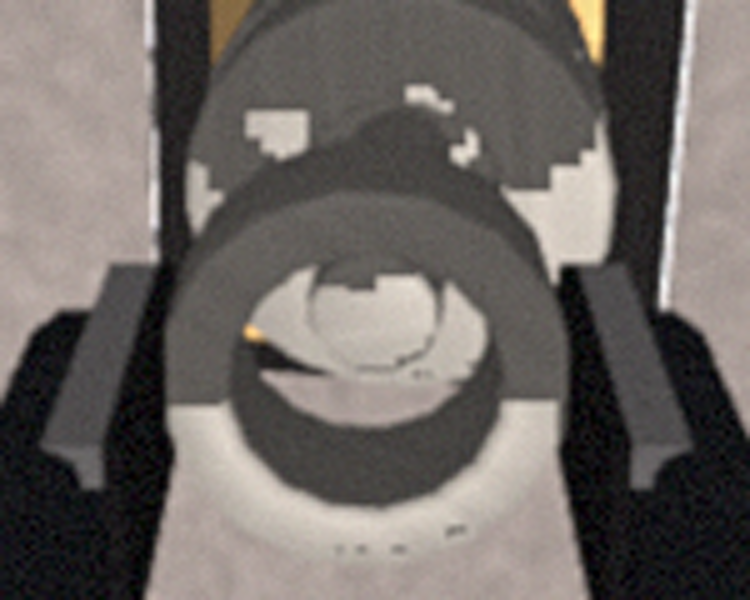

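The stem tip at crop (375,315) shows inside the ring hole. Continuing down.

Call:
drive_tool(
  delta_pos=[
    [0,0.0008,0.008],
    [0,0.0007,0.008],
    [0,0.0005,0.006],
    [0,0,0],
  ],
  spin=[0,0,0,0],
)

```text
clock: 66.58
tool_pos: [639.0, -201.7, 91.8]
orientation: [-0.034, 0.703, 0.709, -0.027]
force: [-0.2, 1.5, -1.5]
width: 0.483
```

```bash
python3 -c "
from h import *
go(638.5,-202.2,83,90)
p=grab_frame('wrist');save(p,'w47c.png',(180,330,180,330),4)
"
```

```text
lean [-0.0867  0.0097]
clk 66.58 tcp [ 639.  -201.7   91.8] yawx 90.5 tilt 5.0 w 0.483 F [-0.2  1.5 -1.5] j [ 0.53  0.74 -0.52  1.48  0.39  1.11 -0.07]
spin 0.05
delta after spin [-0.5 -0.5  8.8]
delta now [-0.6  0.3  8.8]
```

View pics/w47c.png

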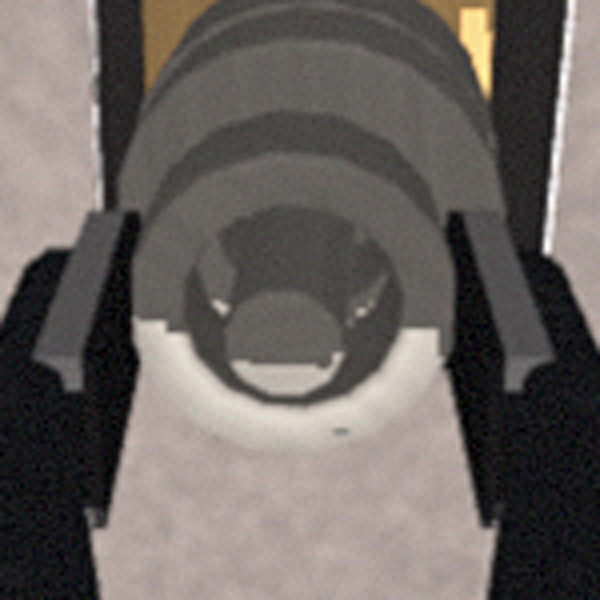

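Call:
drive_tool(
  delta_pos=[
    [-0.0005,0,0.004],
    [0,0,0.002],
    [0,0,0.0015],
    [0,0,0.001],
    [0,0,0],
  ],
  spin=[0,0,0,0,0],
)

```text
clock: 67.25
tool_pos: [639.1, -202.3, 84.8]
orientation: [-0.033, 0.704, 0.709, -0.027]
force: [0.1, 0.6, -0.4]
width: 0.485
```

```bash
python3 -c "
from h import *
go(638.5,-202.2,83,90)
"
```

```text
lean [-0.0843  0.0089]
clk 67.25 tcp [ 639.1 -202.3   84.8] yawx 90.4 tilt 4.86 w 0.485 F [ 0.1  0.6 -0.4] j [ 0.53  0.75 -0.52  1.48  0.39  1.1  -0.07]
spin 0.04
delta after spin [ 0.1 -0.6  1.8]
delta now [ 0.1 -0.5  1.9]
```

Call:
drive_tool(
  delta_pos=[
    [0,0,0.0015],
    [0,0,0.0015],
    [0,0,0],
  ],
  spin=[0,0,0],
)

```text
clock: 67.62
tool_pos: [639.7, -202.6, 84.8]
orientation: [-0.032, 0.704, 0.709, -0.026]
force: [-1.0, 0.1, 0.2]
width: 0.487
```

```bash
python3 -c "
from h import *
go(638.5,-202.2,83,90)
"
```

```text
lean [-0.0817  0.0076]
clk 67.62 tcp [ 639.7 -202.6   84.8] yawx 90.4 tilt 4.71 w 0.487 F [-1.   0.1  0.2] j [ 0.53  0.75 -0.52  1.49  0.39  1.1  -0.08]
spin 0.04
delta after spin [ 0.4 -1.2  1.8]
delta now [ 0.4 -1.1  1.9]
```

Call:
drive_tool(
  delta_pos=[
    [0,0,0],
    [0,0,0],
    [0,0,0],
    [0,0,0],
    [0,0,-0.02],
    [0,-0.003,-0.04],
    [0,-0.003,-0.04],
    [0,0,0],
    [0,0,0],
  ],
  spin=[0,0,0,0,0,0,0,0,0],
  gripper=0.08,
)

```text
clock: 68.75
tool_pos: [643.0, -203.0, 192.2]
orientation: [-0.031, 0.704, 0.709, -0.025]
force: [-0.5, -0.2, 0.2]
width: 0.937
```

```bash
python3 -c "
from h import *
go(638.5,-202.2,250,90)
p=grab_frame('wrist');save(p,'w50.png');rects(p,[('stand',12),('board',36),('big_ring',78),('small_ring',96)]);stem(p,638.5,-201,110,6)
p=grab_frame('side');save(p,'s50.png',(60,210,180,360),4)
for l in ('beaker','bottle','pot','small_ring','big_ring'):
    for b in landmark_of(p,l)[:2]: print(l,np.round(c2w(p,b['xyz'])),round(b['confidence'],2))
"
```

```text
lean [-0.0789  0.0079]
clk 68.75 tcp [ 643.  -203.   192.2] yawx 90.5 tilt 4.55 w 0.937 F [-0.5 -0.2  0.2] j [ 0.54  0.66 -0.55  1.37  0.33  1.29 -0.03]
spin 0.05
delta after spin [  0.8  -4.5 -57.8]
delta now [  1.4  -9.1 -57.3]
stand | 0.7 | 5021 | px | 264.0 | 154.0 | z50 | 13.7 | [ 640.4 -188. ] rect[ 637.4 -201.3][141. 101.]89.1 | [ 640.7 -187.7] rect[ 637.4 -201.7][140. 100.]88.9
board | 0.76 | 1878 | px | 259.0 | 149.0 | z50 | 37.8 | [ 636.2 -177.4] rect[ 636.4 -200.9][97. 65.]89.9 | [ 636.6 -177.3] rect[ 636.8 -200.9][96. 64.]90.0
big_ring | 0.78 | 1232 | px | 262.0 | 172.0 | z50 | 79.5 | [ 641.3 -190.5] rect[ 640.  -197.4][55. 59.]77.5 | [ 641.1 -191. ] rect[ 639.7 -198.4][52. 59.]77.8
small_ring | 0.88 | 1319 | px | 258.0 | 188.0 | z50 | 97.4 | [ 639.  -200.7] rect[ 638.6 -201.2][46. 43.]77.1 | [ 638.9 -201.1] rect[ 638.9 -202.1][42. 43.]64.0
stem 295 [ 638.4 -201.7  111.1] [ 638.2 -202.6] [15. 15.]
beaker [ 453. -362.   -2.] 0.78
bottle [ 638. -425.    0.] 0.65
pot [ 453. -361.   -2.] 0.62
pot [612. 436.  -0.] 0.61
small_ring [ 641. -200.   77.] 0.6
big_ring [431. 273.   5.] 0.94
big_ring [ 640. -204.   61.] 0.69
```

View pics/w50.png

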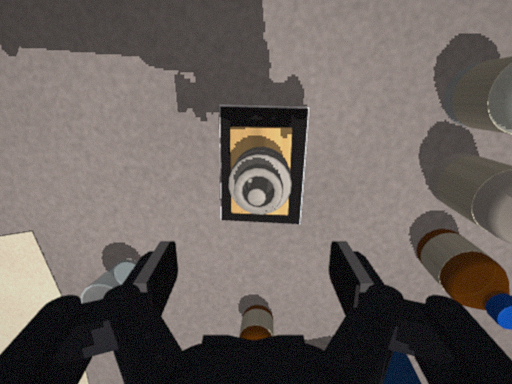

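View pics/s50.png

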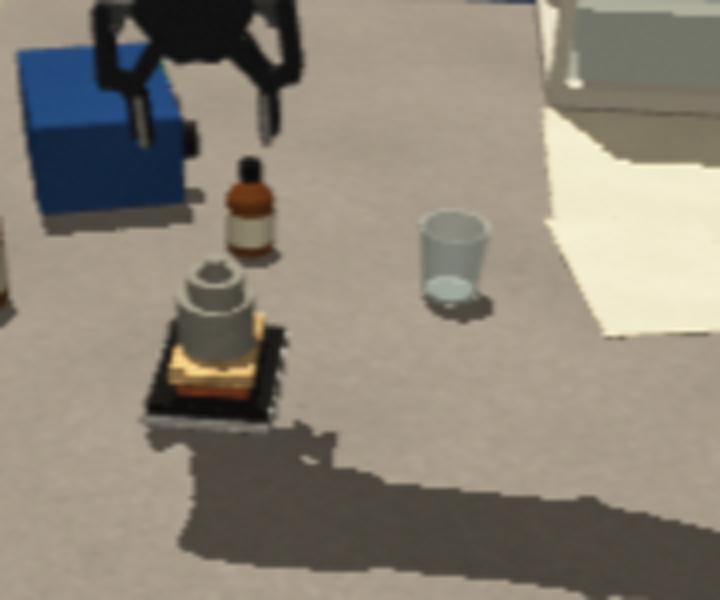

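The stack is complete: small ring at (638.8,-201.5), top at z≈96, stem at (638.3,-201.7). The beaker, bottle and pot are unmoved and the gripper is clear, so I'm handing it in.

```bash
python3 -c "
from h import *
finish_job(); print(get_state()['clock'])"
```

```text
the job is handed in; nothing more can be done
the job is handed in; nothing more can be done
```

The stack is finished and handed in at about 69 s of the 128 s allowed. In order, it is the tile on the stand, the plywood board, the stemmed weight, the grey steel big ring (not the green look-alikes) and the small ring. `finish_job` gives no verdict, so success rests on my own checks.

**Offsets from the piece below:**

| Piece | Measured against | Offset |
|---|---|---|
| Tile | stand centre | about 1 mm, square |
| Board | tile centre | about 1 mm, square |
| Stemmed weight | board centre | about 2 mm |
| Big ring | stem | about 1 mm |
| Small ring | stem | about 1 mm |

The limit is 12 mm. Heights in the camera depth agreed with the nominal seated heights, after allowing for a roughly 2 mm offset in the wrist camera's readings.

**Bystanders:** in the last side picture the beaker, bottle and pot are within about 3 mm of where they started, and the gripper is about 80 mm above the stack.

**What disagreed or went wrong:**
- **Camera mismatch:** the wrist and top cameras differed by 2–4 mm. I went with the wrist camera for the grasps and placements.
- **Tool tilt:** the tool drifted to as much as 5.4° off vertical while carrying pieces. I could not fully undo this, so the weight and both rings were set down slightly tilted. They look level in the last pictures.
- **Last big-ring reading:** its visible outline gave a centre about 3 mm off, because the small ring partly hides it. I trusted the clear view taken before the small ring went on.

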